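Line up three batteries on the charging station

ROBOT

A 6-joint arm with a two-finger parallel gripper is mounted at the origin on the work surface. World frame = base frame: x ahead of the robot, y to its left, z up, the work surface at z = 0. Lengths are in m, angles in degrees, forces in N, time in s.
With the tool pointing down it reaches from about 0.35 to 0.875 m from the base axis. Payload 4.2 kg.
Tool frame: the origin (TCP) lies at the very end of the fingers, on their centre line; the grasp point (between the pads) lies 19 mm behind it; z points along the fingers, x is the direction in which the jaws open and shut, and the axes are right-handed (so a half turn about z gives the same grasp; the last joint's range is limited). The gripper opens to 87 mm and grips with 3 to 60 N. Pads are 19 mm wide; open, the fingers measure 117 mm over their backs; the gripper's body (75 mm by 190 mm) begins 51 mm behind the grasp point.
Start: joints at [-53.709, 22.042, 0.453, 0, -68.411, -14.817], TCP at [0.229, -0.582, 0.223] pointing down, gripper open.
Joint ranges: [-179.83, 179.83], [-69.29, 118.12], [-61.27, 80.66], [-181.25, 117.63], [-171.15, -9.14], [-177.46, 177.46]. Speed limits (degrees/s): [159.86, 159.86, 180, 180, 180, 180].

INTERFACE

Orientations are given as a 3x3 rotation matrix whose columns are the frame's x, y, z axes.
In Python, from station import sense, capture, finish_job gives the robot as it stands.
- The arm moves only by the shell command python3 -m crank 'ROWS' [OPENING]. ROWS is JSON, a list of rows, each a list of 4 numbers: the shift along the tool's x, y, z in m, then the turn about the tool's z in rad. A call has 1 to 5 rows; each row shifts and turns the commanded pose from where the row before left it, along the tool's axes as they then stand; what a row does not reach is not made up. A row lasts 1/12 s, in which the tool goes at most 41.7 mm and 7.16 degrees, less where a joint would pass 70% of its speed; a pose out of reach is approached as far as the arm can. A call with a gripper value outside its range is refused whole. OPENING is the finger opening in m, from 0 to 0.087, set as the call begins (- or left out, the last holds). The fingers move at their own pace and stop on an object; the grip force is fixed at half the most. Time passes only in rows, so rows that do not move let the fingers close. It gives the time, the measured TCP pose, the force and the opening at its end, in the units of the state.
- sense(): the state, without advancing time (a new reading comes with each control period).
- capture(name): name is "scene" or "top" or "wrist"; returns a dict with "pixels" (384x512x3 uint8, red, green, blue), "depth" (384x512 float32, m along the optical axis (not along the pixel's ray), 0 where there is no reading), "fx", "fy", "cx", "cy" (pixels), "world_from_camera" (4x4, takes a point from camera to world coordinates); the wrist camera has in their place "hand_eye" (4x4, takes a point from camera to tool coordinates, whose origin is the TCP and whose axes are the tool frame's). Camera axes: x right, y down, z forward; pixel columns grow to the right and rows downward; lengths in m; the calibration is good to about 2 mm. A picture is of the moment at which its call begins: read the wrist's pose just before it.
- finish_job(): hands the job in, once; it reports no verdict.
The state is a dict: "time_s": time; "joints": joint angles; "joint_velocities": joint speeds; "effort": joint torques, N m; "tcp_pos": TCP position; "ee_rot": TCP orientation; "wrist_force": force on the tool from outside, world axes, zero at the start; "moment": the same for the moment, N m; "gripper_width": opening from 0.0 (shut) to 1.0 (fully open).
Only numpy, scipy, OpenCV 4.12 (cv2) and the standard library are available. Lean on these libraries where they do the work, as an engineer would, in place of code of your own. Each camera call takes 0.05 s, during which the arm holds its last target.

TASK

Slide the three black batteries along the bench, without lifting or tipping them, into a straight, even row under the beam of the charging station: one squarely in front of the middle of each brass contact, terminal end first and pushed fully home against the stop strip. Do not shift the other things on the bench.

Things in the scene. Friction and masses are not known exactly. Their poses are not given: they have to be found in the camera images.
- pack_a: Sealed battery, black brick 97 x 43 x 52 mm (x, y, z), about 0.57 kg, loose, lying on the bench. Origin: centre of its underside; +x points to the terminal end, z up. Two small brass tabs stand 6 mm above its top, 36 mm from the centre towards the terminal end. It slides on the bench under a few newtons. All three are alike; any may take any place.
- pack_a_end (a point): Middle of the bottom edge of the terminal-end face of pack_a (48.5 mm along its +x).
- pack_b: Another such battery, same size and axes as pack_a.
- pack_b_end (a point): Middle of the bottom edge of the terminal-end face of pack_b (48.5 mm along its +x).
- pack_c: Another such battery, same size and axes as pack_a.
- pack_c_end (a point): Middle of the bottom edge of the terminal-end face of pack_c (48.5 mm along its +x).
- dock: Charging station, bare aluminium, fixed to the bench. Origin on the bench, under the middle of the front face of its stop strip; +x points into the strip (away from the robot), y along the strip, z up. Strip: x 0 to 24 mm, y -220 to 220 mm, 40 mm high, with three brass contacts 30 mm wide. The space before it, under the beam, is open to the front and sides.
- dock_beam (a point): Middle of the underside of the station's beam, axes as the dock's. Beam: dock x -90 to -50 mm, y -207 to 207, z 120 to 150. It leaves an upright gripper no room over or close behind a seated battery. Side arms (y +-195, 24 mm wide, same height, x -90 to 52) join it to two posts behind the strip (24 mm square, x 28 to 52, y +-195, 150 mm tall).
- place_left (a point): Point on the bench at the foot of the strip's front face, in the middle of one brass contact (dock y = 80 mm). Axes as the dock's.
- place_mid (a point): Point on the bench at the foot of the strip's front face, in the middle of one brass contact (dock y = 0 mm). Axes as the dock's.
- place_right (a point): Point on the bench at the foot of the strip's front face, in the middle of one brass contact (dock y = -80 mm). Axes as the dock's.
- heatsink: Loose finned aluminium heat sink 80 x 60 x 34 mm; origin centre of underside. Bystander.
- gearmotor: Loose gear motor on a foot plate: box and round motor, together within 94 x 50 x 45 mm; origin within 2 mm of the centre of the underside. Bystander.
- spool: Loose grey wire spool standing on end, diameter 64 mm, 50 mm high; origin centre of underside. Bystander.
- control_box: Loose aluminium control box 110 x 65 x 36 mm with a 14 mm high knob on top; origin centre of underside. Bystander.
- board: Loose circuit board 100 x 70 mm, 19 mm high with its parts; origin centre of underside. Bystander.
- screwdriver: Loose screwdriver 190 mm long lying along its x (handle to -x), handle 26 mm thick; origin on the bench under its mid-length. Bystander.
- mug: Loose white mug, radius 40 mm, 90 mm high, handle to its +y (reaching about 75 mm from its axis); origin centre of underside. Bystander.
Things that resemble listed ones, but are neither listed nor needed, are in the scene too. Leave any pink look-alike of the pack_c alone.

How it is judged:
By the outcome, as a careful person would: the job done as asked, in the order asked, and still so for the second after the job is handed in, with the robot touching nothing.
It also fails if it takes over 72 s, if anything falls off the work surface, if the arm or the gripper's body presses on something with over 40 N, if the wrist force passes 120 N, or if a joint passes its speed limit or range.

## Working session

There is one attempt and no reset: what is moved stays moved. The work goes in short steps, Python scripts to look and compute and a shell command to move; the robot and the scene stay as the last step left them, time stands still between calls to the robot, and variables do not carry over. Pictures are saved under pics/ and viewed, and the job is handed in when it is done.

```bash
mkdir -p pics; ls; cat > h.py <<'E'
import numpy as np, cv2
from station import sense, capture
def snap(n,f):
    s=sense(); c=capture(n); cv2.imwrite(f'pics/{f}.png',c['pixels'][:,:,::-1]); 
    np.savez(f'pics/{f}.npz',T=(c['world_from_camera'] if 'world_from_camera' in c else 0),**{k:v for k,v in c.items() if k!='world_from_camera'},pos=s['tcp_pos'],rot=s['ee_rot'])
    return c,s
E
python3 - <<'E'
from h import *
for n in ['scene','top','wrist']:
    c,s=snap(n,n+'0')
    print({k:v for k,v in c.items() if k not in('pixels','depth')})
print(s)
E
```

```text
pics
{'fx': 436.3454938248055, 'fy': 436.3454938248055, 'cx': 255.8190850764906, 'cy': 192.70216638406822, 'world_from_camera': array([[-0.85924545,  0.36732848, -0.35604361,  1.03756496],
       [ 0.51152049,  0.60790002, -0.60729264,  0.98187083],
       [-0.00663696, -0.70393703, -0.71023137,  1.20285706],
       [ 0.        ,  0.        ,  0.        ,  1.        ]])}
{'fx': 419.5992546992134, 'fy': 419.5992546992134, 'cx': 255.1320678651745, 'cy': 194.02387775861718, 'world_from_camera': array([[ 0.00757201, -0.99476238,  0.10193367,  0.31575203],
       [-0.99967028, -0.01003146, -0.02363699,  0.0328065 ],
       [ 0.02453573, -0.10172108, -0.99451034,  1.49924983],
       [ 0.        ,  0.        ,  0.        ,  1.        ]])}
{'fx': 289.1203094047561, 'fy': 289.1203094047561, 'cx': 252.68059168872355, 'cy': 190.6694898468386, 'hand_eye': array([[ 9.99999457e-01,  1.33004335e-04,  1.03351837e-03,
         6.76772140e-04],
       [-4.17505771e-04,  9.59871881e-01,  2.80438581e-01,
        -7.64992710e-02],
       [-9.54745672e-04, -2.80438860e-01,  9.59871416e-01,
        -1.621
[... 193 characters left out ...]
9e-02,
       -6.84115477e+01, -1.48178064e+01]), 'joint_velocities': array([-0.05508665, -0.17911257,  0.1497831 ,  0.02227448,  0.05696938,
        0.03257449]), 'effort': array([-1.06224491e-04, -3.91690993e+01,  1.87935072e+01,  4.23197508e+00,
        1.34565972e-02, -6.94256437e-05]), 'tcp_pos': array([ 0.22861606, -0.5810997 ,  0.22159681]), 'ee_rot': array([[-3.65927306e-01,  9.30643091e-01, -8.02300830e-04],
       [ 9.30641444e-01,  3.65928171e-01,  1.75381895e-03],
       [ 1.92576396e-03, -1.04884161e-04, -9.99998140e-01]]), 'wrist_force': array([ 0.10295913, -0.50825403,  0.43411889]), 'moment': array([ 0.02996505,  0.03035485, -0.02165345]), 'gripper_width': 1.0040832977433245}
```

View pics/scene0.png

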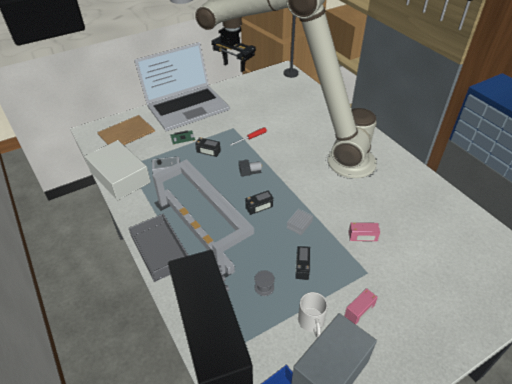

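View pics/top0.png

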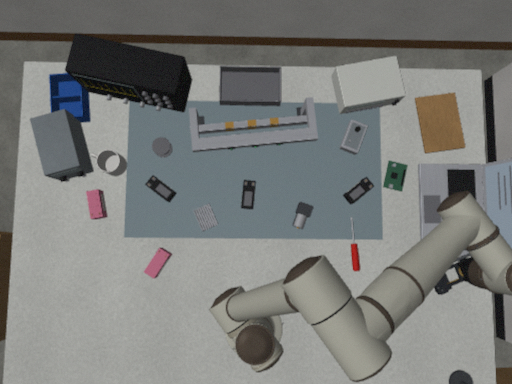

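The overview shows the dock at about (253,130) in the top view. The three black packs are at about (160,188), (248,194) and (358,190), with bystanders between them. I'll enlarge that area.

```bash
python3 - <<'E'
import cv2
a=cv2.imread('pics/top0.png'); b=a[95:245,120:320]; cv2.imwrite('pics/top0a.png',cv2.resize(b,None,fx=4,fy=4,interpolation=2))
b=a[95:280,250:400]; cv2.imwrite('pics/top0b.png',cv2.resize(b,None,fx=3.2,fy=3.2,interpolation=2))
a=cv2.imread('pics/scene0.png'); b=a[120:310,130:330]; cv2.imwrite('pics/sc0a.png',cv2.resize(b,None,fx=3,fy=3,interpolation=2))
E
```

```text
(no output)
```

View pics/top0a.png

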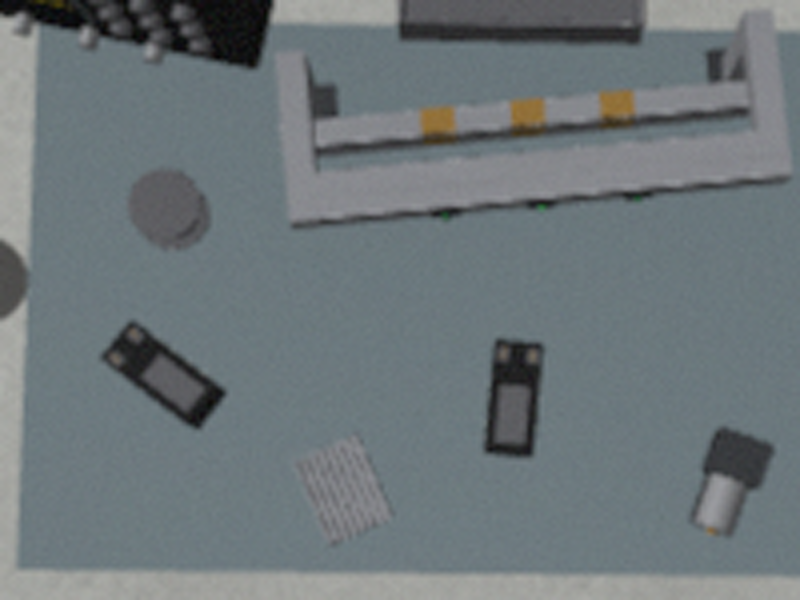

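View pics/top0b.png

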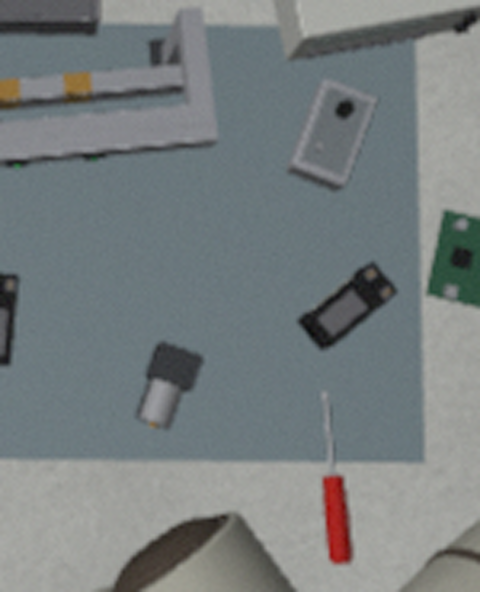

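View pics/sc0a.png

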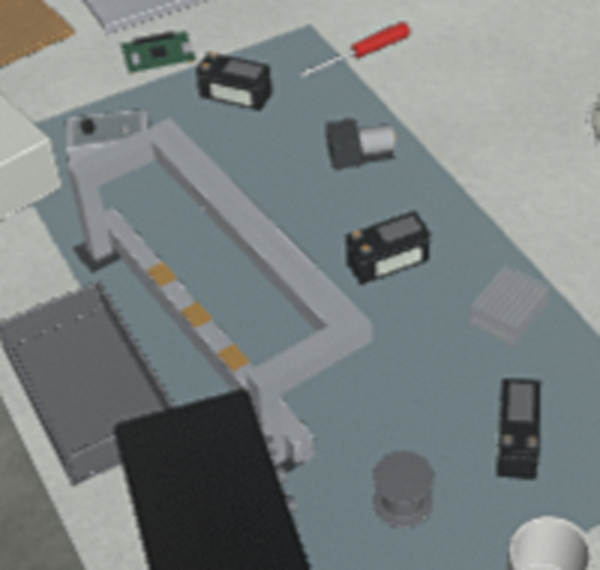

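```bash
cat >> h.py <<'E'
def load(f):
    d=np.load(f'pics/{f}.npz'); T=d['T']
    if T.ndim==0:
        W=np.eye(4);W[:3,:3]=d['rot'];W[:3,3]=d['pos'];T=W@d['hand_eye']
    v,u=np.mgrid[0:384,0:512]; z=d['depth'].astype(float)
    P=np.stack([(u-d['cx'])/d['fx']*z,(v-d['cy'])/d['fy']*z,z],-1)@T[:3,:3].T+T[:3,3]
    P[z==0]=np.nan
    return d,T,P
def ray(d,T,uv,h):
    uv=np.atleast_2d(np.asarray(uv,float)); r=np.c_[(uv[:,0]-d['cx'])/d['fx'],(uv[:,1]-d['cy'])/d['fy'],np.ones(len(uv))]@T[:3,:3].T
    return T[:3,3]+r*((h-T[2,3])/r[:,2])[:,None]
E
python3 - <<'E'
from h import *
for f in ['top0','scene0']:
    d,T,P=load(f); im=d['pixels']; g=im.max(-1)
    print(f,'mat z',np.nanmedian(P[190:200,200:220,2]) if f=='top0' else '')
    # packs: region points 
    m=(P[...,2]>.042)&(P[...,2]<.062)&(P[...,0]>.3)&(P[...,0]<.85)&(abs(P[...,1])<.5)
    n,l,st,ce=cv2.connectedComponentsWithStats(m.astype(np.uint8))
    for i in range(1,n):
        if st[i,4]<80: continue
        q=P[l==i]; r=cv2.minAreaRect((q[:,:2]*1000).astype(np.float32)); print(st[i], np.median(im[l==i],0),np.round(q.mean(0)*1000,1),'rect',np.round(r[0],1),np.round(r[1],1),round(r[2],1))
    hsv=cv2.cvtColor(im,cv2.COLOR_RGB2HSV)
    m=cv2.inRange(hsv,(13,130,80),(28,255,255))
    n,l,st,ce=cv2.connectedComponentsWithStats(m)
    for i in range(1,n):
        if st[i,4]<15: continue
        q=P[l==i]; print('brass',st[i],np.round(np.nanmean(q,0)*1000,1),np.round(ray(d,T,ce[i],.04)*1000,1))
E
```

```text
top0 mat z -9.267970956639004e-05
[220  86  61  18 143] [74. 74. 78.] [802.   18.2  48.7] rect [820.8  19.2] [214.5  56.4] 89.8
[152 138  19  17 251] [93. 93. 97.] [629.8 328.9  49.5] rect [629.6 329.1] [60.1 62.4] 35.4
[146 176  29  26 348] [54.5 57.  58. ] [480.8 327.3  51.3] rect [481.4 328.2] [97.5 43.1] 52.9
[346 178  29  26 338] [60.  61.  63.5] [ 480.8 -367.1   51.2] rect [ 481.2 -368.1] [43.4 97.5] 39.9
[241 180  15  29 347] [59. 60. 62.] [463.   21.8  51.4] rect [463.5  21.7] [42.9 97.6] 84.8
[297 202  17  15 114] [57. 59. 62.] [ 412.4 -175.1   44.9] rect [ 413.  -175.1] [49.  39.4] 68.4
brass [270 118   8   6  35] [728.4 -66.4  44.4] [[729.6 -66.7  40. ]]
brass [248 120   7   7  35] [719.2  14.6  45.1] [[720.6  14.6  40. ]]
brass [226 122   7   6  36] [710.7  92.5  45. ] [[712.1  92.7  40. ]]
scene0 mat z 
[195 137  25  13 189] [60. 61. 62.] [ 485.3 -361.6   51.4] rect [ 485.6 -362.5] [49.2 99.5] 44.5
[238 160  19  10  89] [65. 69. 71.] [ 412.2 -170.4   45.3] rect [ 401.2 -168.7] [57.6 68.3] 73.3
[129 173  20  14  83] [172. 176. 169.] [ 808.9 -298.3   51.4] rect [ 807.8 -29
[... 310 characters left out ...]
  21  18 281] [ 96.  98. 101.] [631.  332.1  50.2] rect [630.7 332.6] [62.7 61.5] 19.0
brass [476   0  36  83 603] [-7.248e+02  1.000e-01  3.171e+02] [[-1284.8  -311.7    40. ]]
brass [480  18   5  13  16] [-722.1  -94.3  380. ] [[-1449.4  -539.1    40. ]]
brass [490  42  22  35 192] [-725.    54.9  276.3] [[-1176.4  -182.3    40. ]]
brass [429  49  46 115 554] [-724.7  -89.1  -69.3] [[-592.5   -8.7   40. ]]
brass [  0 138  20  16 206] [ 1312.3 -1939.2  -706.6] [[1204.9 -797.2   40. ]]
brass [180 209   8   5  25] [727.1 -62.3  45.8] [[725.3 -67.   40. ]]
brass [192 221   8   7  29] [718.4  16.5  46.2] [[716.4  11.8  40. ]]
brass [204 236   8   7  34] [710.   97.2  46.6] [[708.1  92.2  40. ]]
```

```bash
python3 - <<'E'
from h import *
d,T,P=load('scene0'); a=cv2.imread('pics/scene0.png')
cv2.imwrite('pics/sc0g.png',cv2.resize(a[0:90,180:290],None,fx=6,fy=6,interpolation=2))
# gripper extents in tool frame
R=d['rot'];p=d['pos']
for f in ['scene0','top0']:
    d2,_,P=load(f)
    Q=(P-p)@R
    m=(np.abs(Q[...,0])<.2)&(np.abs(Q[...,1])<.2)&(Q[...,2]<.03)&(Q[...,2]>-.35)
    for lo in np.arange(-.35,.03,.02):
        k=m&(Q[...,2]>=lo)&(Q[...,2]<lo+.02)
        if k.sum()>5: print(f,round(lo,2),k.sum(),np.round([Q[k][:,0].min(),Q[k][:,0].max(),Q[k][:,1].min(),Q[k][:,1].max()],3))
d,T,P=load('top0')
m=(abs(P[...,2]-.15)<.01)&(P[...,0]>.6)&(P[...,0]<.75)&(abs(P[...,1])<.17); q=P[m]
print(cv2.minAreaRect((q[:,:2]*1000).astype(np.float32)),q[:,2].mean())
m=(abs(P[...,2]-.04)<.01)&(P[...,0]>.66)&(P[...,0]<.77)&(abs(P[...,1])<.19); q=P[m]
print(cv2.minAreaRect((q[:,:2]*1000).astype(np.float32)),np.median(q[:,2]))
E
```

```text
scene0 -0.35 250 [0.016 0.2   0.143 0.2  ]
scene0 -0.33 130 [0.083 0.194 0.135 0.199]
scene0 -0.31 60 [0.085 0.135 0.145 0.2  ]
scene0 -0.29 11 [0.074 0.091 0.157 0.199]
scene0 -0.25 17 [ 0.015  0.043 -0.006  0.043]
scene0 -0.23 89 [-0.011  0.044 -0.023  0.048]
scene0 -0.21 66 [-0.022  0.044 -0.021  0.042]
scene0 -0.19 101 [-0.048  0.039 -0.028  0.042]
scene0 -0.17 58 [-0.049  0.033 -0.014  0.042]
scene0 -0.15 89 [-0.05   0.022 -0.023  0.031]
scene0 -0.13 231 [-0.096  0.1   -0.033  0.041]
scene0 -0.11 195 [-0.092  0.097 -0.037  0.044]
scene0 -0.09 145 [-0.085  0.092 -0.032  0.046]
scene0 -0.07 17 [-0.063  0.084 -0.025  0.016]
scene0 -0.05 43 [-0.054  0.06  -0.011  0.018]
scene0 -0.03 39 [-0.052  0.056 -0.011  0.015]
scene0 -0.01 19 [-0.058  0.056 -0.014  0.017]
top0 -0.35 2022 [-0.015  0.166 -0.03   0.2  ]
top0 -0.33 478 [-0.018  0.121 -0.033  0.2  ]
top0 -0.31 165 [ 0.026  0.095 -0.033  0.199]
top0 -0.29 78 [ 0.023  0.054 -0.036  0.066]
top0 -0.27 102 [ 0.008  0.045 -0.046  0.028]
top0 -0.25 82 [ 0.023  0.042 -0.025  0.033]
top0 -0.23 105 [ 0.014  0.04  -0.032  0.038]
top0 -0.21 74 [ 0.008  0.041 -0.032  0.038]
top0 -0.19 102 [ 0.     0.037 -0.027  0.038]
top0 -0.17 21 [-0.005  0.035 -0.036  0.037]
top0 -0.15 12 [0.007 0.017 0.013 0.022]
top0 -0.13 233 [-0.002  0.096 -0.037  0.026]
top0 -0.11 195 [-0.039  0.096 -0.038  0.029]
top0 -0.09 55 [-0.049  0.087 -0.036  0.033]
top0 -0.03 7 [-0.054 -0.043  0.004  0.01 ]
((639.8490600585938, -11.60235595703125), (108.28826904296875, 367.37744140625), 18.316898345947266) 0.14901902038199785
((726.0924072265625, 2.8677520751953125), (42.02375411987305, 376.3511657714844), 6.279585838317871) 0.040089274288023224
```

View pics/sc0g.png

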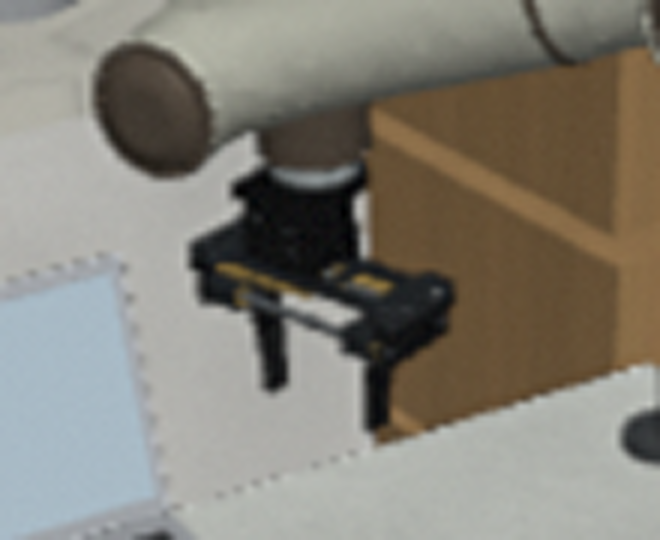

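View pics/wrist0.png

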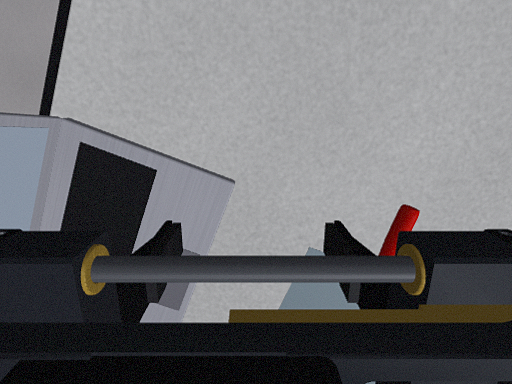

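```bash
cat >> h.py <<'E'
E
python3 - <<'E'
from h import *
th=np.radians(6.3)
for f in ['top0','scene0']:
    d,T,P=load(f)
    X=np.array([np.cos(th),np.sin(th)]);Y=np.array([-X[1],X[0]])
    o=np.array([.709,.0135]); Q=(P[...,:2]-o); dx=Q@X; dy=Q@Y; z=P[...,2]
    m=(abs(z-.04)<.008)&(dx>-.03)&(dx<.06)&(abs(dy)<.17)
    rows=[]
    for y in np.arange(-.16,.17,.02):
        k=m&(abs(dy-y)<.01); 
        if k.sum()>3: rows.append((y,dx[k].min()*1e3,dx[k].max()*1e3))
    r=np.array(rows); print(f,'strip\n',np.round(np.median(r,0),1), np.polyfit(r[:,0],(r[:,1]+r[:,2])/2,1))
    m=(abs(z-.15)<.008)&(dx>-.12)&(dx<-.02)&(abs(dy)<.17)
    r=[]
    for y in np.arange(-.16,.17,.02):
        k=m&(abs(dy-y)<.01); 
        if k.sum()>3:r.append((y,dx[k].min()*1e3,dx[k].max()*1e3))
    r=np.array(r); print('beam',np.round(np.median(r,0),1), np.polyfit(r[:,0],(r[:,1]+r[:,2])/2,1))
    m=(abs(z-.15)<.008)&(dx>-.04)&(dx<.02)&(abs(dy)>.15)&(abs(dy)<.24); print('arms',[ (dy[m&(s*dy>0)].min(),dy[m&(s*dy>0)].max()) for s in(-1,1) if (m&(s*dy>0)).sum()])
    for n,(x0,x1,y0,y1) in dict(heat=(.33,.47,.08,.25),motor=(.33,.46,-.25,-.1),box=(.55,.75,-.45,-.28),spool=(.58,.7,.27,.4),mug=(.45,.65,.38,.6),screw=(.2,.45,-.42,-.3)).items():
        m=(z>.012)&(z<.12)&(P[...,0]>x0)&(P[...,0]<x1)&(P[...,1]>y0)&(P[...,1]<y1); q=P[m]
        if m.sum()>9: print(n,np.round(cv2.boxPoints(cv2.minAreaRect((q[:,:2]*1000).astype(np.float32)))).tolist(), round(q[:,2].max(),3))
E
```

```text
top0 strip
 [-0.  -4.2 20.7] [0.35560682 8.1153876 ]
beam [ -0.  -93.8 -53.6] [  0.2613477  -73.74619957]
arms [(np.float64(-0.209694343869689), np.float64(-0.18498388053581863)), (np.float64(0.18023542277640242), np.float64(0.20490536374325857))]
heat [[335.0, 181.0], [360.0, 127.0], [446.0, 167.0], [421.0, 221.0]] 0.041
motor [[339.0, -174.0], [423.0, -207.0], [442.0, -160.0], [358.0, -126.0]] 0.051
box [[599.0, -402.0], [703.0, -443.0], [742.0, -346.0], [638.0, -304.0]] 0.052
spool [[587.0, 337.0], [632.0, 274.0], [686.0, 313.0], [640.0, 376.0]] 0.057
mug [[450.0, 600.0], [450.0, 455.0], [635.0, 455.0], [635.0, 600.0]] 0.12
screw [[199.0, -349.0], [203.0, -387.0], [452.0, -358.0], [448.0, -320.0]] 0.057
scene0 strip
 [-0.  -2.  22.3] [11.48192449 11.03315639]
beam [ -0.  -92.4 -51.1] [  0.10128294 -71.55976669]
arms [(np.float64(-0.20788296635861062), np.float64(-0.17576680616009224)), (np.float64(0.1807492754473151), np.float64(0.20889304105159134))]
heat [[332.0, 184.0], [357.0, 127.0], [436.0, 163.0], [411.0, 220.0]] 0.04
motor [[340.0, -179.0], [424.0, -208.0], [444.0, -152.0], [359.0, -122.0]] 0.052
box [[614.0, -370.0], [714.0, -411.0], [743.0, -340.0], [643.0, -299.0]] 0.054
spool [[591.0, 351.0], [611.0, 293.0], [670.0, 314.0], [650.0, 372.0]] 0.058
mug [[442.0, 578.0], [494.0, 379.0], [639.0, 417.0], [587.0, 616.0]] 0.095
screw [[203.0, -340.0], [204.0, -370.0], [451.0, -361.0], [450.0, -330.0]] 0.056
```

```bash
cat > g.py <<'E'
# usage: g.py W|D x y z yaw_phi : remaining shift in tool axes; D = dock frame (mm), phi tool x dir deg (dock-frame relative too: D phi 90)
import sys; from h import *
TH=np.radians(6.3); OX=np.array([.706,.0132])
Rd=np.array([[np.cos(TH),-np.sin(TH)],[np.sin(TH),np.cos(TH)]])
def cur():
    s=sense(); p=s['tcp_pos'];R=s['ee_rot']; phi=np.degrees(np.arctan2(R[1,0],R[0,0]))
    return s,p,R,phi
if __name__=='__main__':
    s,p,R,phi=cur(); dk=Rd.T@(p[:2]-OX)*1000
    print('t %.2f W %s phi %.2f | D %s phi %.2f | F %s w %.3f'%(s['time_s'],np.round(p*1000,1),phi,np.round(dk,1),phi-6.3,np.round(s['wrist_force'],1),s['gripper_width']*.087))
    if len(sys.argv)>2:
        a=list(map(float,sys.argv[2:]))
        xy=np.array(a[:2])/1000; f=a[3]
        if sys.argv[1]=='D': xy=OX+Rd@xy; f+=6.3
        d=np.r_[xy-p[:2],a[2]/1000-p[2]]; t=-(f-phi)
        F=np.radians(f); X=np.array([np.cos(F),np.sin(F)]); Y=np.array([X[1],-X[0]])
        F0=np.radians(phi); X0=np.array([np.cos(F0),np.sin(F0)]); Y0=np.array([X0[1],-X0[0]])
        print('turn %.4f rad; after turn: dx %.4f dy %.4f dz %.4f | before turn: dx %.4f dy %.4f'%(np.radians(t),d[:2]@X,d[:2]@Y,-d[2],d[:2]@X0,d[:2]@Y0))
E
python3 -m crank '[[0,0,0,0.093],[0,0,0,0.093],[0,0,0,0.093],[0,0,0,0.093],[0,0,0,0.093]]' 0.075; python3 g.py W 464 22.5 200 84.8
```

```text
time_s: 0.57
tcp_pos: [0.2287, -0.5813, 0.2221]
ee_rot: [[0.095, 0.996, -0.0], [0.996, -0.095, 0.001], [0.001, -0.0, -1.0]]
wrist_force: [-0.7, -0.2, 0.4]
gripper_width: 0.864
t 0.57 W [ 228.7 -581.3  222.1] phi 84.56 | D [-539.6 -538.6] phi 78.26 | F [-0.7 -0.2  0.4] w 0.075
turn -0.0041 rad; after turn: dx 0.6227 dy 0.1796 dz 0.0221 | before turn: dx 0.6234 dy 0.1770
```

```bash
R='' ; python3 -m crank '[[0.039,0.0111,0,0],[0.039,0.0111,0,0],[0.039,0.0111,0,0],[0.039,0.0111,0,0],[0.039,0.0111,0,0]]' >/dev/null
python3 -m crank '[[0.039,0.0111,0,0],[0.039,0.0111,0,0],[0.039,0.0111,0,0],[0.039,0.0111,0,0],[0.039,0.0111,0,0]]' >/dev/null
python3 -m crank '[[0.039,0.0111,0,0],[0.039,0.0111,0,0],[0.039,0.0111,0,0],[0.020,0.005,0,0],[0,0,0,0]]' ; python3 g.py W 464 22.5 150 84.8
python3 -c "
from h import *; snap('wrist','w1')"
```

```text
time_s: 1.82
tcp_pos: [0.4262, -0.0671, 0.2225]
ee_rot: [[0.085, 0.996, 0.001], [0.996, -0.085, 0.0], [0.0, 0.001, -1.0]]
wrist_force: [-0.7, -0.4, -0.1]
gripper_width: 0.861
t 1.82 W [426.2 -67.1 222.5] phi 85.12 | D [-286.9  -49.1] phi 78.82 | F [-0.7 -0.4 -0.1] w 0.075
turn 0.0056 rad; after turn: dx 0.0926 dy 0.0295 dz 0.0725 | before turn: dx 0.0925 dy 0.0300
```

View pics/w1.png

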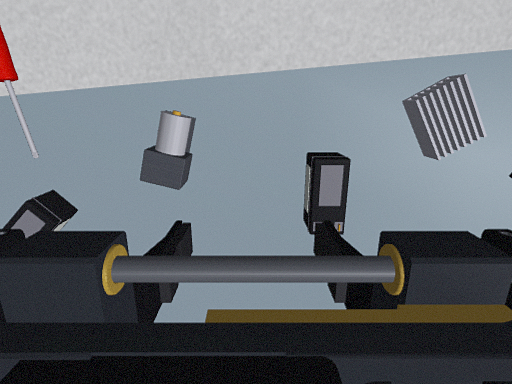

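```bash
python3 -m crank '[[0.031,0.010,0.02,0.005],[0.031,0.010,0.02,0],[0.0305,0.0098,0.02,0],[0,0,0,0]]' >/dev/null; python3 g.py W 464 22.5 75 84.8
cat > pk.py <<'E'
import sys; from h import *
from g import Rd,OX
def packs(f):
    d,T,P=load(f); 
    m=(P[...,2]>.042)&(P[...,2]<.062)&(P[...,0]>.3)&(P[...,0]<.85)&(abs(P[...,1])<.5)&(d['pixels'].max(-1)<140)
    n,l,st,ce=cv2.connectedComponentsWithStats(m.astype(np.uint8))
    for i in range(1,n):
        if st[i,4]<80: continue
        q=P[l==i]; q=q[:,:2]*1000; r=cv2.minAreaRect(q.astype(np.float32)); 
        a=r[2] if r[1][0]>r[1][1] else r[2]-90
        print('W',np.round(r[0],1),np.round(r[1],1),'ang %.1f'%a,'D',np.round(Rd.T@(np.array(r[0])-OX*1000),1),'ang %.1f'%(a-6.3),'px',st[i,:4])
if __name__=='__main__':
    snap(sys.argv[1],sys.argv[2]); packs(sys.argv[2])
E
python3 pk.py wrist w2
```

```text
t 2.20 W [463.   20.9 159. ] phi 84.63 | D [-240.7   34.3] phi 78.33 | F [-0.2 -0.6 -0.3] w 0.075
turn -0.0030 rad; after turn: dx 0.0017 dy 0.0009 dz 0.0840 | before turn: dx 0.0017 dy 0.0009
W [ 413.2 -174.1] [51.2 40. ] ang 70.5 D [-311.6 -154. ] ang 64.2 px [ 20 130  56  51]
W [463.4  23.7] [43.  97.3] ang -4.9 D [-240.   37.] ang -11.2 px [232 138  46  98]
```

View pics/w2.png

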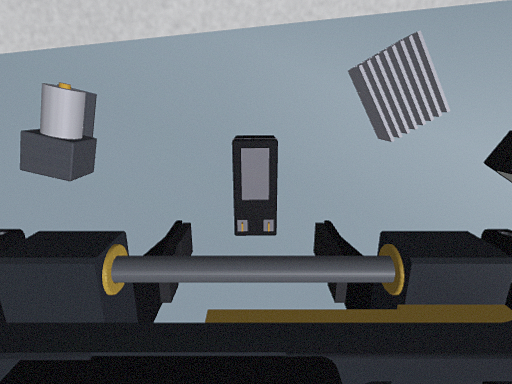

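The wrist view shows the mid pack centred between the jaws at about (255,185). It agrees with the top view to about 2 mm, so I'm descending and gripping.

```bash
python3 -m crank '[[0.002,0.001,0.035,0],[0,0,0.035,0],[0,0,0.035,0],[0,0,0.032,0],[0,0,0,0]]' >/dev/null; python3 g.py; python3 -m crank '[[0,0,0,0],[0,0,0,0],[0,0,0,0],[0,0,0,0],[0,0,0,0]]' 0.035 >/dev/null; python3 g.py D -165 0 20 90
```

```text
t 2.67 W [460.1  18.2  21.1] phi 84.36 | D [-243.9   31.9] phi 78.06 | F [-0.7 -0.8 -0.3] w 0.075
t 3.08 W [465.5  21.3  27.2] phi 84.55 | D [-238.2   34.5] phi 78.25 | F [ 0.3  0.3 -0.3] w 0.049
turn -0.2051 rad; after turn: dx -0.0345 dy 0.0732 dz 0.0072 | before turn: dx -0.0188 dy 0.0787
```

```bash
for i in 1 2 3; do python3 -m crank '[[0,0,0,0],[0,0,0,0]]' >/dev/null; python3 g.py D -165 0 20 90; done
```

```text
t 3.25 W [465.5  21.6  26.8] phi 84.58 | D [-238.1   34.7] phi 78.28 | F [-1.5  1.2  6.9] w 0.043
turn -0.2046 rad; after turn: dx -0.0347 dy 0.0731 dz 0.0068 | before turn: dx -0.0192 dy 0.0786
t 3.42 W [465.5  21.6  26.8] phi 84.58 | D [-238.1   34.7] phi 78.28 | F [-2.   0.6  7.9] w 0.043
turn -0.2046 rad; after turn: dx -0.0347 dy 0.0731 dz 0.0068 | before turn: dx -0.0192 dy 0.0786
t 3.58 W [465.5  21.6  26.8] phi 84.58 | D [-238.1   34.7] phi 78.28 | F [-1.5  0.6  8.2] w 0.043
turn -0.2046 rad; after turn: dx -0.0347 dy 0.0731 dz 0.0068 | before turn: dx -0.0192 dy 0.0786
```

```bash
python3 -m crank '[[0,0,0,-0.041],[0,0,0,-0.041],[0,0,0,-0.041],[0,0,0,-0.041],[0,0,0,-0.041]]' | grep force;  python3 g.py; python3 -m crank '[[-0.007,0.0146,0,0],[-0.007,0.0146,0,0],[-0.007,0.0146,0,0]]'|grep force; python3 -m crank '[[-0.007,0.0146,0,0],[-0.007,0.0146,0,0],[0,0,0,0]]'|grep force; python3 g.py D -165 0 20 90
python3 pk.py top t2; python3 pk.py wrist w3
```

```text
wrist_force: [0.3, 0.1, 6.0]
t 4.00 W [466.3  21.7  26.8] phi 96.43 | D [-237.3   34.8] phi 90.13 | F [0.3 0.1 6. ] w 0.043
wrist_force: [-8.0, 2.2, 13.2]
wrist_force: [3.3, -3.8, 5.3]
t 4.50 W [543.8  -6.4  26.8] phi 96.33 | D [-163.4   -1.6] phi 90.03 | F [ 3.3 -3.8  5.3] w 0.043
turn 0.0005 rad; after turn: dx 0.0016 dy -0.0016 dz 0.0068 | before turn: dx 0.0016 dy -0.0016
W [819.1  19.1] [ 54.1 214.7] ang -90.0 D [113.   -6.5] ang -96.3 px [220  87  61  17]
W [630.3 329.2] [63.2 58.9] ang 88.7 D [-40.6 322.4] ang 82.4 px [152 138  19  17]
W [481.5 328.2] [97.7 42.6] ang 53.7 D [-188.6  337.7] ang 47.4 px [146 176  29  26]
W [505.9 -11.5] [25.9 43.1] ang -82.4 D [-201.5   -2.6] ang -88.7 px [252 178  13   9]
W [ 481.8 -368.2] [43.5 99.8] ang -50.5 D [-264.7 -354.5] ang -56.8 px [346 178  29  26]
W [ 411.2 -175. ] [48.7 44.3] ang 71.7 D [-313.7 -154.7] ang 65.4 px [297 202  17  15]
W [517.7  -8.5] [49.6 65.5] ang -83.5 D [-189.5   -0.9] ang -89.8 px [185 159 135  96]
W [567.   -2.7] [18.5 43. ] ang -83.5 D [-139.9   -0.5] ang -89.8 px [214 282  78  27]
```

View pics/t2.png

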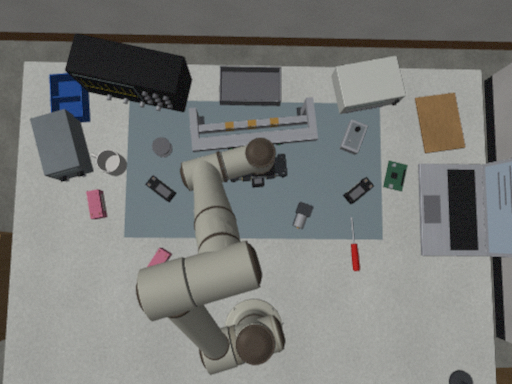

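View pics/w3.png

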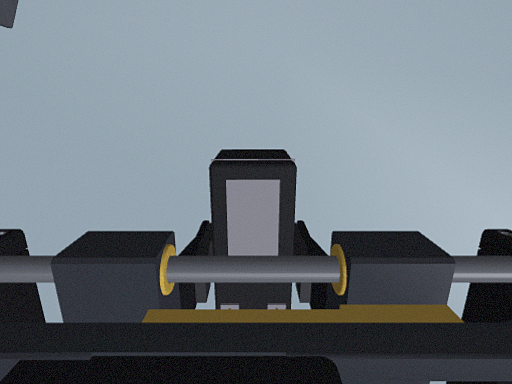

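```bash
for i in 1; do python3 -m crank '[[0,-0.003,0,0],[0,-0.003,0,0],[0,-0.003,0,0]]' |grep force;python3 -m crank '[[0,-0.003,0,0]]' |grep force;python3 -m crank '[[0,-0.003,0,0]]' |grep force;python3 -m crank '[[0,-0.003,0,0]]' |grep force; done;  python3 -m crank '[[0.0008,0,0,0],[0.0008,0,0,0],[0,0,0,0],[0,0,0,0],[0,0,0,0]]' |grep force; python3 -m crank '[[0,0,0,0],[0,0,0,0]]' 0.075 |grep force; python3 g.py
```

```text
wrist_force: [5.5, 0.2, 5.3]
wrist_force: [4.7, 0.8, 5.2]
wrist_force: [5.4, 0.5, 5.7]
wrist_force: [5.7, -0.2, 5.0]
wrist_force: [3.4, -2.9, 8.0]
wrist_force: [0.1, -0.5, -1.0]
t 5.68 W [520.4  -6.2  24.8] phi 96.24 | D [-186.6    1.1] phi 89.94 | F [ 0.1 -0.5 -1. ] w 0.050
```

```bash
python3 -m crank '[[0,0,-0.03,0],[0,0,-0.035,0],[0,0,0,0],[0,0,0,0]]' >/dev/null; python3 g.py
python3 -m crank '[[0,-0.03,0,0]]' >/dev/null; python3 g.py;  python3 -m crank '[[0,-0.0415,0,0]]' >/dev/null; python3 g.py;python3 -m crank '[[0,-0.0415,0,0]]' >/dev/null; python3 g.py;for i in 1 2 3 4 5; do python3 -m crank '[[0,0,0,0]]' >/dev/null; python3 g.py; done
```

```text
t 6.02 W [522.4  -5.7  91.5] phi 96.28 | D [-184.6    1.3] phi 89.98 | F [-1.   0.6 -0.3] w 0.072
t 6.10 W [495.9  -8.5  89.9] phi 96.33 | D [-211.2    1.5] phi 90.03 | F [ 0.  -0.1  0.6] w 0.073
t 6.18 W [451.7 -13.7  88.9] phi 96.26 | D [-255.7    1.2] phi 89.96 | F [0.1 0.2 0.8] w 0.074
t 6.27 W [407.1 -19.1  88.4] phi 96.21 | D [-300.6    0.7] phi 89.91 | F [0.2 0.1 1. ] w 0.075
t 6.35 W [397.  -21.7  86.7] phi 96.10 | D [-311.    -0.8] phi 89.80 | F [-1.  -1.1 -0.5] w 0.075
t 6.43 W [405.8 -19.6  88.9] phi 96.29 | D [-3.02e+02  3.00e-01] phi 89.99 | F [ 1.4  0.6 -0.2] w 0.075
t 6.52 W [409.8 -18.6  90. ] phi 96.32 | D [-297.9    0.9] phi 90.02 | F [ 0.8  0.7 -0. ] w 0.075
t 6.60 W [411.1 -18.2  90.2] phi 96.29 | D [-296.5    1.1] phi 89.99 | F [ 0.4 -0.2  0.4] w 0.075
t 6.68 W [411.4 -18.2  90.2] phi 96.28 | D [-296.3    1.1] phi 89.98 | F [ 0.4 -0.5 -0.2] w 0.075
```

```bash

python3 -m crank '[[0,0.02,0,0]]' >/dev/null;  python3 -m crank '[[0,0.0415,0,0]]' >/dev/null; python3 g.py;python3 -m crank '[[0,0.0415,0,0]]' >/dev/null; python3 g.py;python3 -m crank '[[0,-0.03,0,0]]' >/dev/null; python3 g.py; for i in 1 2 3 4 5; do python3 -m crank '[[0,0,0,0]]' >/dev/null; python3 g.py; done
```

```text
t 6.85 W [468.6 -12.4  90. ] phi 96.24 | D [-238.8    0.6] phi 89.94 | F [1.  0.1 1. ] w 0.075
t 6.93 W [514.2  -7.2  90.4] phi 96.30 | D [-192.9    0.8] phi 90.00 | F [1.1 1.1 0.3] w 0.075
t 7.02 W [502.   -6.4  88.2] phi 96.48 | D [-204.9    2.9] phi 90.18 | F [2.6 0.6 2.1] w 0.075
t 7.10 W [482.2 -10.5  86.7] phi 96.14 | D [-225.1    1.1] phi 89.84 | F [-3.2  0.2 -0.3] w 0.075
t 7.18 W [482.8 -10.6  88.6] phi 96.25 | D [-224.5    0.8] phi 89.95 | F [ 0.3 -0.6 -0.1] w 0.075
t 7.27 W [483.5 -10.5  90.1] phi 96.29 | D [-223.7    0.8] phi 89.99 | F [0.4 0.4 0.2] w 0.075
t 7.35 W [483.5 -10.5  90.9] phi 96.30 | D [-223.7    0.9] phi 90.00 | F [0.4 0.7 1.1] w 0.075
t 7.43 W [483.4 -10.5  91.2] phi 96.30 | D [-223.8    0.9] phi 90.00 | F [-1.2  0.5 -0.3] w 0.075
```

```bash

python3 -m crank '[[0,-0.012,0,0],[0,-0.012,0,0],[0,-0.012,0,0],[0,0,0,0],[0,0,0,0]]' 0.012 >/dev/null; python3 g.py; python3 pk.py wrist w4
```

```text
t 7.85 W [447.6 -14.4  91.4] phi 96.32 | D [-259.9    0.9] phi 90.02 | F [0.5 0.2 0.6] w 0.049
W [ 413.2 -174.1] [50.8 40.3] ang 71.1 D [-311.6 -154. ] ang 64.8 px [  0 102  78  78]
W [476.8 -10.7] [ 9.3 42.7] ang -82.2 D [-230.4    1.4] ang -88.5 px [225 239  55  16]
W [517.4  -5.9] [26.9 43.1] ang -84.6 D [-189.6    1.7] ang -90.9 px [226 282  53  27]
```

View pics/w4.png

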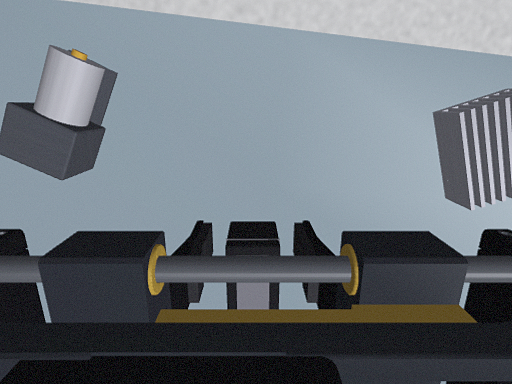

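```bash

python3 -m crank '[[0,0,0.03,0],[0,0,0.03,0],[0,0,0.018,0],[0,0,0,0],[0,0,0,0]]' >/dev/null; python3 g.py; python3 -m crank '[[0,0.004,0,0],[0,0.004,0,0],[0,0.004,0,0],[0,0,0,0],[0,0,0,0]]' >/dev/null; python3 g.py D -141 1.5 12 90
```

```text
t 8.32 W [447.8 -14.5  12.2] phi 96.32 | D [-259.7    0.8] phi 90.02 | F [0.3 0.2 0.3] w 0.015
t 8.73 W [460.  -13.   13.2] phi 96.28 | D [-247.4    1. ] phi 89.98 | F [-0.1 -0.1 -0.2] w 0.012
turn -0.0003 rad; after turn: dx 0.0005 dy 0.1064 dz 0.0012 | before turn: dx 0.0005 dy 0.1064
```

```bash

python3 -m crank '[[0,0.022,0,0],[0,0.0415,0,0],[0,0.0415,0,0],[0,-0.03,0,0]]' ; python3 g.py; python3 -m crank '[[0,-0.03,0,0],[0,0,0,0],[0,0,0,0]]'>/dev/null; python3 g.py; python3 pk.py scene s5;  python3 pk.py wrist w5
```

```text
time_s: 9.07
tcp_pos: [0.5549, -0.0004, 0.0134]
ee_rot: [[-0.114, 0.993, 0.023], [0.993, 0.114, 0.003], [0.0, 0.023, -1.0]]
wrist_force: [3.0, 0.9, 1.8]
gripper_width: 0.136
t 9.07 W [ 5.549e+02 -4.000e-01  1.340e+01] phi 96.57 | D [-151.7    3. ] phi 90.27 | F [3.  0.9 1.8] w 0.012
t 9.32 W [502.   -8.7  12.3] phi 96.29 | D [-205.2    0.6] phi 89.99 | F [ 1.4 -0.5  0.2] w 0.012
W [ 481.4 -366. ] [51.2 96.1] ang -52.2 D [-264.8 -352.2] ang -58.5 px [195 137  25  13]
W [667.   11.3] [85.9 49.3] ang 7.4 D [-39.    2.4] ang 1.1 px [195 208  27  19]
W [800.   12.9] [ 50.5 220.2] ang -76.8 D [ 93.4 -10.6] ang -83.1 px [149 214  39  42]
W [483.4 331.3] [100.6  42. ] ang 54.6 D [-186.3  340.6] ang 48.3 px [296 246  14  27]
W [630. 332.] [62.3 61.9] ang 84.6 D [-40.5 325.2] ang 78.3 px [254 270  21  18]
W [492.3   2.1] [ 2.4 10.2] ang -68.8 D [-213.6   12.5] ang -75.1 px [265 241  20  14]
W [494.5 -19.4] [10.1  2.1] ang 80.9 D [-213.8   -9.2] ang 74.6 px [221 242  20  13]
W [508.9 -15.3] [10.9  4.8] ang 6.0 D [-199.    -6.7] ang -0.3 px [229 282  12  21]
W [507.5   1.3] [11.5  4.9] ang 7.4 D [-198.6    9.9] ang 1.1 px [265 282  12  22]
```

View pics/s5.png

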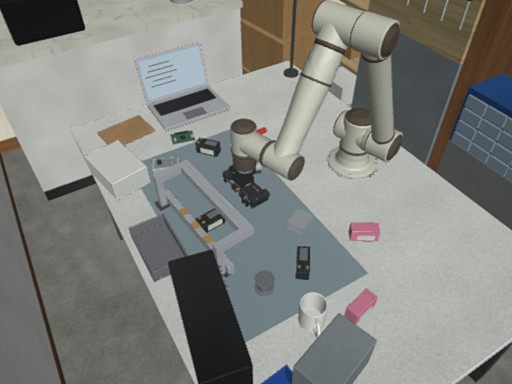

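View pics/w5.png

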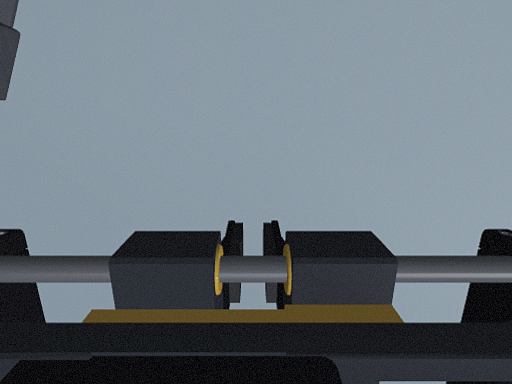

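```bash

python3 -m crank '[[0,-0.01,-0.035,0],[0,0,-0.035,0],[0,0,-0.035,0],[0,0,-0.03,0]]' 0.08 >/dev/null; python3 g.py W 482.5 329.5 150 143.5
```

```text
t 9.75 W [495.   -9.2 150.5] phi 96.32 | D [-212.1    0.9] phi 90.02 | F [-0.3  0.2 -0.3] w 0.031
turn -0.8235 rad; after turn: dx 0.2115 dy 0.2648 dz 0.0005 | before turn: dx 0.3380 dy 0.0248
```

```bash

python3 -m crank '[[0.0376,0.0028,0,0],[0.0376,0.0028,0,0],[0.0376,0.0028,0,0],[0.0376,0.0028,0,0],[0.0376,0.0028,0,0]]' >/dev/null
python3 -m crank '[[0.0376,0.0028,0,0],[0.0376,0.0028,0,0],[0.0376,0.0028,0,0],[0.0376,0.0028,0,-0.05],[0,0,0,-0.11]]' >/dev/null
python3 -m crank '[[0,0,0,-0.11],[0,0,0,-0.11],[0,0,0,-0.11],[0,0,0,-0.11],[0,0,0,-0.11]]' >/dev/null
python3 -m crank '[[0,0,0,-0.11],[0,0,0,0],[0,0,0,0]]' >/dev/null;  python3 g.py W 482.5 329.5 150 143.5; python3 pk.py wrist w6
```

```text
t 11.25 W [482.3 330.1 148. ] phi 143.12 | D [-187.6  339.6] phi 136.82 | F [ 0.3  0.3 -0.3] w 0.080
turn -0.0067 rad; after turn: dx -0.0006 dy -0.0004 dz -0.0020 | before turn: dx -0.0006 dy -0.0004
W [481.1 330. ] [96.2 43. ] ang 53.4 D [-188.8  339.5] ang 47.1 px [229 137  48 101]
W [615.  308.6] [ 9.1 24.3] ang -38.3 D [-58.1 303.6] ang -44.6 px [121 246  25   9]
```

View pics/w6.png

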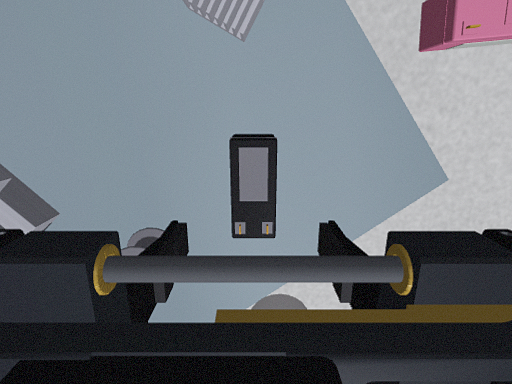

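```bash

python3 -m crank '[[0,0,0.035,0],[0,0,0.035,0],[0,0,0.030,0],[0,0,0.02,0],[0,0,0.005,0]]' >/dev/null; python3 -m crank '[[0,0,0,0],[0,0,0,0],[0,0,0,0],[0,0,0,0],[0,0,0,0]]' 0.035 >/dev/null;python3 -m crank '[[0,0,0,0],[0,0,0,0]]' >/dev/null; python3 g.py D -185 82 24 90
```

```text
t 12.30 W [482.1 330.1  23.3] phi 143.27 | D [-187.8  339.6] phi 136.97 | F [-0.5 -0.2  2.9] w 0.043
turn 0.8197 rad; after turn: dx -0.2576 dy 0.0028 dz -0.0007 | before turn: dx -0.1778 dy -0.1864
```

```bash

python3 -m crank '[[0,0,0,0.1],[0,0,0,0.1],[0,0,0,0.1],[0,0,0,0.1],[0,0,0,0.1]]' >/dev/null; python3 -m crank '[[0,0,0,0.1],[0,0,0,0.1],[0,0,0,0.1],[0,0,0,0.02],[0,0,0,0]]'  >/dev/null; python3 g.py D -185 80.5 24 90
python3 -m crank '[[-0.02,0.011,0,0],[-0.026,0.011,0,0],[-0.026,0.011,0,0],[-0.026,0.002,0,0],[-0.026,0,0,0]]' |grep force; python3 g.py D -185 80.5 24 90
```

```text
t 13.13 W [482.4 330.2  23.3] phi 96.37 | D [-187.5  339.6] phi 90.07 | F [-0.6 -0.4  3.6] w 0.043
turn 0.0013 rad; after turn: dx -0.2591 dy 0.0025 dz -0.0007 | before turn: dx -0.2591 dy 0.0021
wrist_force: [-0.2, 4.1, 2.8]
t 13.55 W [532.5 211.4  23.4] phi 96.45 | D [-150.7  216. ] phi 90.15 | F [-0.2  4.1  2.8] w 0.043
turn 0.0025 rad; after turn: dx -0.1355 dy -0.0343 dz -0.0006 | before turn: dx -0.1355 dy -0.0346
```

```bash

python3 -m crank '[[-0.026,0,0,0],[-0.026,0,0,0],[-0.026,-0.005,0,0],[-0.026,-0.01,0,0],[-0.02,-0.01,0,0]]' >/dev/null;python3 -m crank '[[-0.01,-0.0095,0,0],[0,0,0,0],[0,0,0,0]]' >/dev/null; python3 g.py D -185 80.5 24 90
```

```text
t 14.22 W [509.8  71.8  23.3] phi 96.34 | D [-188.5   79.8] phi 90.04 | F [-0.  -7.   9.3] w 0.043
turn 0.0007 rad; after turn: dx 0.0007 dy 0.0035 dz -0.0007 | before turn: dx 0.0007 dy 0.0035
```

```bash

python3 -m crank '[[0.0007,0,0,0],[0,0,0,0],[0,0,0,0],[0,0,0,0]]' 0.065 >/dev/null; python3 -m crank '[[0,0,-0.03,0],[0,0,-0.03,0],[0,0,-0.01,0],[0,0,0,0]]'  >/dev/null;  python3 -m crank '[[0,-0.03,0,0],[0,-0.03,0,0],[0,-0.015,0,0],[0,0,0,0],[0,0,0,0]]' 0.012  >/dev/null; python3 g.py; python3 pk.py wrist w7
```

```text
t 15.30 W [435.3  65.9  91.9] phi 96.35 | D [-263.3   82.1] phi 90.05 | F [ 1.1 -0.5 -0.4] w 0.039
W [464.6  68. ] [ 9.6 42.7] ang -83.5 D [-233.9   81. ] ang -89.8 px [223 238  55  17]
W [505.5  72.6] [27.1 43. ] ang -83.4 D [-192.8   81. ] ang -89.7 px [224 282  53  27]
```

```bash

python3 -m crank '[[-0.001,0,0.03,0],[0,0,0.03,0],[0,0,0.017,0],[0,0,0,0],[0,0,0,0]]' >/dev/null; python3 -m crank '[[0,0.004,0,0],[0,0.004,0,0],[0,0.004,0,0],[0,0,0,0],[0,0,0,0]]' >/dev/null; python3 g.py D -141.5 81 12 90
```

```text
t 16.18 W [448.9  66.5  16.2] phi 96.28 | D [-249.7   81.2] phi 89.98 | F [ 0.3 -0.3  1. ] w 0.012
turn -0.0004 rad; after turn: dx -0.0002 dy 0.1082 dz 0.0042 | before turn: dx -0.0001 dy 0.1082
```

```bash

python3 -m crank '[[0,0.0245,0.001,0],[0,0.0415,0,0],[0,0.0415,0,0],[0,-0.03,0,0]]' >/dev/null; python3 g.py; python3 -m crank '[[0,-0.03,0,0],[0,0,0,0],[0,0,0,0]]'>/dev/null; python3 g.py; python3 pk.py scene s8
```

```text
t 16.52 W [545.1  81.1  15.2] phi 96.48 | D [-152.5   85.2] phi 90.18 | F [4.4 2.4 0.7] w 0.012
t 16.77 W [493.7  70.9  14.4] phi 96.31 | D [-204.7   80.6] phi 90.01 | F [0.7 1.4 1. ] w 0.012
W [ 483.7 -365.8] [50.  97.9] ang -50.6 D [-262.6 -352.3] ang -56.9 px [195 137  25  13]
W [666.4   8.9] [84.5 53.1] ang 6.0 D [-39.9   0. ] ang -0.3 px [195 208  27  19]
W [800.2  14.6] [ 48.7 220.1] ang -76.7 D [93.8 -9. ] ang -83.0 px [149 214  39  42]
W [657.5  91.1] [85.5 47.4] ang 7.8 D [-39.7  82.8] ang 1.5 px [207 222  28  20]
W [630.2 330.6] [63.9 60.6] ang 89.2 D [-40.5 323.8] ang 82.9 px [254 270  21  18]
```

View pics/s8.png

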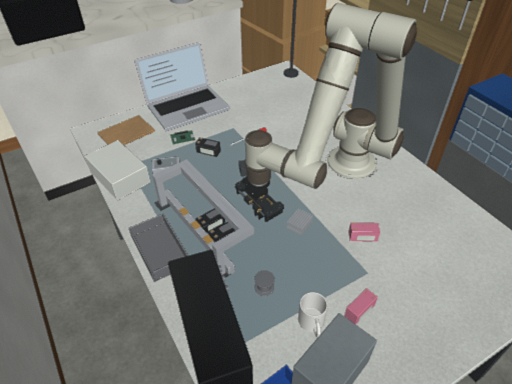

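```bash

python3 -m crank '[[0,-0.01,-0.035,0],[0,0,-0.035,0],[0,0,-0.035,0],[0,0,-0.03,0]]' 0.07 >/dev/null; python3 g.py W 482 -367 150 39.7
```

```text
t 17.15 W [486.5  70.6 152.6] phi 96.32 | D [-211.9   81.2] phi 90.02 | F [0.8 0.8 0.3] w 0.031
turn 0.9883 rad; after turn: dx -0.2830 dy 0.3338 dz 0.0026 | before turn: dx -0.4345 dy -0.0527
```

```bash

python3 -m crank '[[-0.0362,-0.0044,0,0],[-0.0362,-0.0044,0,0],[-0.0362,-0.0044,0,0],[-0.0362,-0.0044,0,0],[-0.0362,-0.0044,0,0]]' >/dev/null
python3 -m crank '[[-0.0362,-0.0044,0,0],[-0.0362,-0.0044,0,0],[-0.0362,-0.0044,0,0],[-0.0362,-0.0044,0,0],[-0.0362,-0.0044,0,0]]' >/dev/null
python3 -m crank '[[-0.0362,-0.0044,0,0],[-0.0362,-0.0044,0,0],[0,0,0,0.11],[0,0,0,0.11],[0,0,0,0.11]]' >/dev/null
python3 -m crank '[[0,0,0,0.11],[0,0,0,0.11],[0,0,0,0.11],[0,0,0,0.11],[0,0,0,0.11]]' >/dev/null
python3 -m crank '[[0,0,0,0.108],[0,0,0,0],[0,0,0,0]]' >/dev/null;  python3 g.py W 482 -367 150 39.7; python3 pk.py wrist w9; python3 pk.py top t9
```

```text
t 19.07 W [ 480.9 -367.6  150.1] phi 39.84 | D [-265.5 -353.8] phi 33.54 | F [-0.7 -1.7 -0.5] w 0.070
turn 0.0025 rad; after turn: dx 0.0012 dy 0.0002 dz 0.0001 | before turn: dx 0.0012 dy 0.0002
W [ 481.7 -366.5] [43.  96.3] ang -50.4 D [-264.6 -352.7] ang -56.7 px [230 139  48 100]
W [820.4  19.2] [ 56.  214.7] ang -90.0 D [114.4  -6.6] ang -96.3 px [220  86  61  17]
W [696.1  11.7] [32.1 42.4] ang -80.0 D [-10.1  -0.4] ang -86.3 px [246 125  13   9]
W [686.9  88.9] [31.3 42.6] ang -87.4 D [-10.7  77.4] ang -93.7 px [224 127  13   9]
W [629.5 329.1] [58.  62.4] ang -85.1 D [-41.4 322.4] ang -91.4 px [152 138  19  17]
W [ 473.  -357.9] [43. 70.] ang -50.1 D [-272.3 -343.3] ang -56.4 px [351 182  18  22]
```

View pics/w9.png

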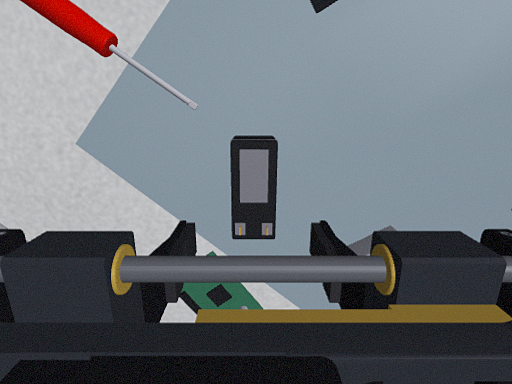

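View pics/t9.png

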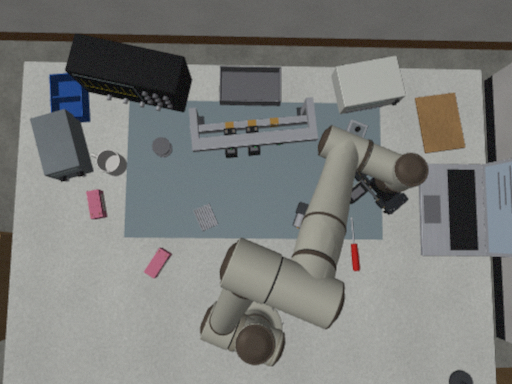

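The wrist view shows the third pack between the jaws at about (254,187). The top view shows two packs under the beam at about (230,130) and (252,128). I'm gripping the third.

```bash

python3 -m crank '[[0.001,0,0.035,0.003],[0,0,0.035,0],[0,0,0.030,0],[0,0,0.02,0],[0,0,0.0065,0]]' >/dev/null; python3 -m crank '[[0,0,0,0],[0,0,0,0],[0,0,0,0],[0,0,0,0],[0,0,0,0]]' 0.035 >/dev/null;python3 -m crank '[[0,0,0,0],[0,0,0,0]]' >/dev/null; python3 g.py D -185 -80 24 90
```

```text
t 20.17 W [ 482.  -367.1   24.6] phi 39.54 | D [-264.4 -353.4] phi 33.24 | F [-0.9  0.9  5. ] w 0.042
turn -0.9907 rad; after turn: dx 0.2734 dy 0.0794 dz 0.0006 | before turn: dx 0.2163 dy -0.1851
```

```bash

python3 -m crank '[[0,0,0,-0.1],[0,0,0,-0.1],[0,0,0,-0.1],[0,0,0,-0.1],[0,0,0,-0.1]]' >/dev/null; python3 -m crank '[[0,0,0,-0.1],[0,0,0,-0.1],[0,0,0,-0.1],[0,0,0,-0.1],[0,0,0,-0.09]]'  >/dev/null; python3 g.py D -185 -80 24 90
python3 -m crank '[[0.02,0.007,0,0],[0.026,0.009,0,0],[0.026,0.009,0,0],[0.026,0.009,0,0],[0.026,0.009,0,0]]' |grep force; python3 g.py D -185 -80 24 90
```

```text
t 21.00 W [ 483.4 -367.1   24.6] phi 96.51 | D [-263.  -353.6] phi 90.21 | F [1.3 1.8 3.7] w 0.043
turn 0.0037 rad; after turn: dx 0.2736 dy 0.0780 dz 0.0006 | before turn: dx 0.2733 dy 0.0791
wrist_force: [-1.5, -5.1, 5.1]
t 21.42 W [ 511.7 -239.1   24.6] phi 96.26 | D [-220.8 -229.4] phi 89.96 | F [-1.5 -5.1  5.1] w 0.043
turn -0.0008 rad; after turn: dx 0.1494 dy 0.0358 dz 0.0006 | before turn: dx 0.1495 dy 0.0357
```

```bash

python3 -m crank '[[0.027,0.008,0,0],[0.027,0.008,0,0],[0.027,0.007,0,0],[0.026,0.005,0,0],[0.024,0.0035,0,0]]' >/dev/null;python3 -m crank '[[0.0125,0.002,0,0],[0,0,0,0],[0,0,0,0]]' >/dev/null; python3 g.py D -185 -80 24 90
```

```text
t 22.08 W [529.8 -90.4  24.5] phi 96.36 | D [-186.5  -83.7] phi 90.06 | F [-1.2  6.7  6.9] w 0.043
turn 0.0010 rad; after turn: dx 0.0037 dy 0.0015 dz 0.0005 | before turn: dx 0.0037 dy 0.0015
```

```bash

python3 -m crank '[[0.0037,0,0,0],[0,0,0,0],[0,0,0,0]]' >/dev/null; python3 -m crank '[[0,0,0,0],[0,0,0,0],[0,0,0,0]]' 0.065 >/dev/null; python3 -m crank '[[0,0,-0.03,0],[0,0,-0.03,0],[0,0,-0.01,0],[0,0,0,0]]'  >/dev/null;  python3 -m crank '[[0,-0.03,0,0],[0,-0.03,0,0],[0,-0.015,0,0],[0,0,0,0],[0,0,0,0]]' 0.012  >/dev/null; python3 g.py; python3 pk.py wrist w10
```

```text
t 23.33 W [452.4 -97.   92.3] phi 96.22 | D [-264.1  -81.7] phi 89.92 | F [0.4 0.3 0.8] w 0.039
W [ 413.1 -174.4] [50.2 40.4] ang 71.1 D [-311.8 -154.3] ang 64.8 px [112 109  82  77]
W [483.9 -92.3] [ 5.8 42.9] ang -83.9 D [-232.3  -80.5] ang -90.2 px [226 244  55  11]
W [522.7 -88.1] [26.9 42.9] ang -84.0 D [-193.3  -80.5] ang -90.3 px [227 282  53  27]
```

```bash

python3 -m crank '[[0.001,0,0.03,0],[0,0,0.03,0],[0,0,0.017,0],[0,0,0,0],[0,0,0,0]]' >/dev/null; python3 -m crank '[[0,0.005,0,0],[0,0.005,0,0],[0,0.005,0,0],[0,0,0,0],[0,0,0,0]]' >/dev/null; python3 g.py D -141.5 -80.5 12 90
```

```text
t 24.22 W [469.  -94.1  16.7] phi 96.23 | D [-247.3  -80.6] phi 89.93 | F [ 0.1 -0.7 -0.5] w 0.012
turn -0.0012 rad; after turn: dx 0.0001 dy 0.1058 dz 0.0047 | before turn: dx 0.0003 dy 0.1058
```

```bash

python3 -m crank '[[0,0.0225,0.001,0],[0,0.0415,0,0],[0,0.0415,0,0],[0,-0.03,0,0]]' >/dev/null; python3 g.py; python3 -m crank '[[0,-0.03,0,0],[0,0,0,0],[0,0,0,0]]'>/dev/null; python3 g.py; python3 pk.py scene s11
```

```text
t 24.55 W [563.6 -84.   15.6] phi 96.58 | D [-152.2  -81. ] phi 90.28 | F [3.7 0.8 0.8] w 0.012
t 24.80 W [511.5 -89.6  14.9] phi 96.21 | D [-204.6  -80.8] phi 89.91 | F [0.4 0.7 1.4] w 0.012
W [675.5 -69.3] [85.5 47.8] ang 6.0 D [-39.4 -78.7] ang -0.3 px [184 195  26  19]
W [666.4  11.3] [86.3 47.3] ang 6.7 D [-39.5   2.5] ang 0.4 px [195 208  27  20]
W [799.5  15. ] [ 52.2 215.8] ang -76.7 D [93.1 -8.5] ang -83.0 px [149 214  39  42]
W [659.1  90.8] [84.  47.9] ang 7.0 D [-38.1  82.3] ang 0.7 px [207 222  27  20]
W [629.8 331.5] [64.  62.4] ang 26.3 D [-40.8 324.8] ang 20.0 px [254 270  21  18]
```

```bash
python3 -m crank '[[0,-0.01,-0.035,0],[0,0,-0.04,0],[0,0,-0.04,0],[0,0,-0.04,0],[0,0,-0.03,0]]' >/dev/null; python3 -m crank '[[0.03,-0.0,-0.035,0],[0.03,0,-0.0,0],[0.02,0,0,0],[0,0,0,0],[0,0,0,0]]' >/dev/null; python3 g.py D -9 0 250 90
```

```text
t 25.68 W [495.4 -12.8 232.6] phi 96.36 | D [-212.2   -2.8] phi 90.06 | F [ 1.1 -1.2 -0.3] w 0.012
turn 0.0010 rad; after turn: dx 0.0028 dy 0.2032 dz -0.0174 | before turn: dx 0.0026 dy 0.2032
```

View pics/s11.png

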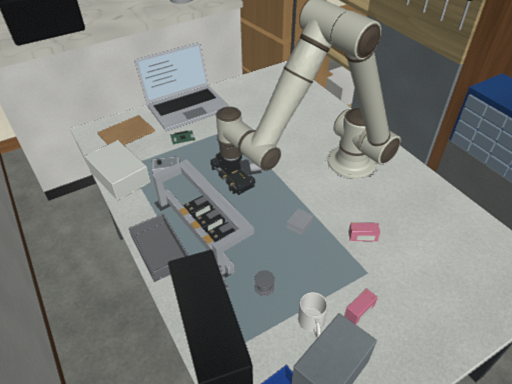

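```bash
python3 -m crank '[[0.0028,0.03,-0.01,0],[0,0.04,-0.01,0],[0,0.04,0,0],[0,0.04,0,0],[0,0.04,0,0]]' 0.087 >/dev/null; python3 -m crank '[[0,0.02,0,0],[0,0,0,0],[0,0,0,0],[0,0,0,0]]' >/dev/null; python3 g.py D -9 0 250 90; python3 pk.py wrist w12; python3 pk.py scene s12
```

```text
t 26.43 W [703.1  10.9 251.2] phi 96.18 | D [-3.2 -1.9] phi 89.88 | F [ 0.2 -0.4  0.6] w 0.064
turn -0.0021 rad; after turn: dx 0.0019 dy -0.0058 dz 0.0012 | before turn: dx 0.0019 dy -0.0058
W [602.9  75.3] [ 3.6 24.7] ang -84.0 D [-95.7  73. ] ang -90.3 px [303  91  23   4]
W [632.1 310. ] [59.4 24.3] ang 6.2 D [-40.9 303.2] ang -0.1 px [487 114  25  49]
W [695.2 -69. ] [38.6 43.1] ang -83.8 D [-19.8 -80.5] ang -90.1 px [172 141  37  31]
W [686.3  12.6] [38.5 42.2] ang -83.8 D [-19.7   1.6] ang -90.1 px [238 141  34  31]
W [678.6  90.7] [40.3 43.8] ang -83.9 D [-18.7  80. ] ang -90.2 px [298 141  38  31]
W [ 755.3 -177.5] [ 1.  23.2] ang -83.7 D [  28.1 -195. ] ang -90.0 px [ 92 191  24   5]
W [719.3 204. ] [17.2 33.4] ang -38.5 D [ 34.1 188.2] ang -44.8 px [388 191  27  22]
W [797.1  21.6] [  6. 146.] ang -89.9 D [91.5 -1.7] ang -96.2 px [200 228 105  15]
W [674.3 -70.1] [83.5 49.4] ang 6.7 D [-40.7 -79.3] ang 0.4 px [184 195  26  19]
W [666.5  11.4] [85.  48.4] ang 7.5 D [-39.4   2.6] ang 1.2 px [195 208  27  20]
W [799.7  14.9] [ 51.3 220.9] ang -76.7 D [93.3 -8.6] ang -83.0 px [149 214  39  42]
W [656.   90.7] [87.6 46.4] ang 6.3 D [-41.2  82.6] ang -0.0 px [207 222  29  20]
W [631.2 331.3] [62.  62.9] ang -58.4 D [-39.5 324.4] ang -64.7 px [254 270  21  18]
```

View pics/w12.png

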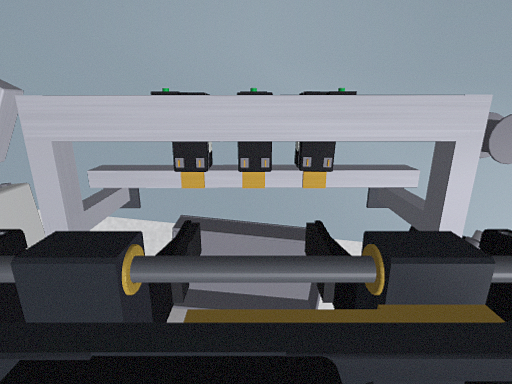

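```bash
cat > con.py <<'E'
import sys; from h import *; from g import Rd,OX
f=sys.argv[1]; d,T,P=load(f); im=d['pixels']; hsv=cv2.cvtColor(im,cv2.COLOR_RGB2HSV)
D=(P[...,:2]-OX)@Rd*1000; z=P[...,2]*1000
m=cv2.inRange(hsv,(13,120,80),(28,255,255))
m[(D[...,0]<-5)|(D[...,0]>30)|(abs(D[...,1])>120)|(z>60)|np.isnan(z)]=0
n,l,st,ce=cv2.connectedComponentsWithStats(m)
for i in range(1,n):
    if st[i,4]<30: continue
    q=D[l==i]; zz=z[l==i]; print('contact',st[i],'x %.1f..%.1f y %.1f..%.1f mid %.1f z %.1f'%(*np.percentile(q[:,0],[2,98]),*np.percentile(q[:,1],[1,99]),q[:,1].mean(),np.median(zz)))
dark=(im.max(-1)<75)&(z>42)&(z<62)&(D[...,0]>-45)&(D[...,0]<6)&(abs(D[...,1])<120)
for y0 in (-80,0,80):
    for a,b in ((-45,-25),(-25,-12),(-8,4)):
        k=dark&(abs(D[...,1]-y0)<35)&(D[...,0]>=a)&(D[...,0]<b); 
        if k.sum()>8: print(y0,'x[%d,%d] y %.1f..%.1f'%(a,b,D[k][:,1].min(),D[k][:,1].max()),end=' mid %.1f; '%((D[k][:,1].min()+D[k][:,1].max())/2))
    for s in(-1,1):
        k=dark&(abs(D[...,1]-y0-s*12)<6); print('side',s,'xmax %.1f'%D[k][:,0].max(),end=' ')
    print()
s=(abs(z-40)<4)&(D[...,0]>-15)&(D[...,0]<40)&(abs(D[...,1])<170)&(im.min(-1)>110)
for y in (-150,-120,-40,40,120,150):
    k=s&(abs(D[...,1]-y)<12); print('strip y',y,np.round([D[k][:,0].min(),D[k][:,0].max()],1))
E
python3 con.py w12
python3 - <<'E'
import cv2
a=cv2.imread('pics/w12.png')[85:200,150:360]; cv2.imwrite('pics/w12z.png',cv2.resize(a,None,fx=3.8,fy=3.8,interpolation=2))
E
```

```text
contact [303 171  24  17 370] x 1.6..22.3 y 64.9..94.0 mid 79.3 z 46.0
contact [181 172  24  16 365] x 1.8..22.1 y -94.3..-65.5 mid -79.7 z 45.8
contact [242 172  23  16 352] x 1.7..22.1 y -13.6..14.0 mid 0.2 z 46.0
-80 x[-45,-25] y -100.7..-59.0 mid -79.9; -80 x[-25,-12] y -101.2..-59.1 mid -80.1; -80 x[-8,4] y -101.3..-59.2 mid -80.2; side -1 xmax -0.8 side 1 xmax -0.7 
0 x[-45,-25] y -19.2..22.2 mid 1.5; 0 x[-25,-12] y -19.3..22.5 mid 1.6; 0 x[-8,4] y -19.6..22.6 mid 1.5; side -1 xmax -0.5 side 1 xmax -0.4 
80 x[-45,-25] y 58.8..101.9 mid 80.3; 80 x[-25,-12] y 58.2..101.4 mid 79.8; 80 x[-8,4] y 58.1..100.5 mid 79.3; side -1 xmax -1.7 side 1 xmax 1.5 
strip y -150 [-0.1 23.8]
strip y -120 [ 0.  24.1]
strip y -40 [ 0.2 24.1]
strip y 40 [ 0.3 24.3]
strip y 120 [ 0.5 24.2]
strip y 150 [ 0.4 23. ]
```

View pics/w12z.png

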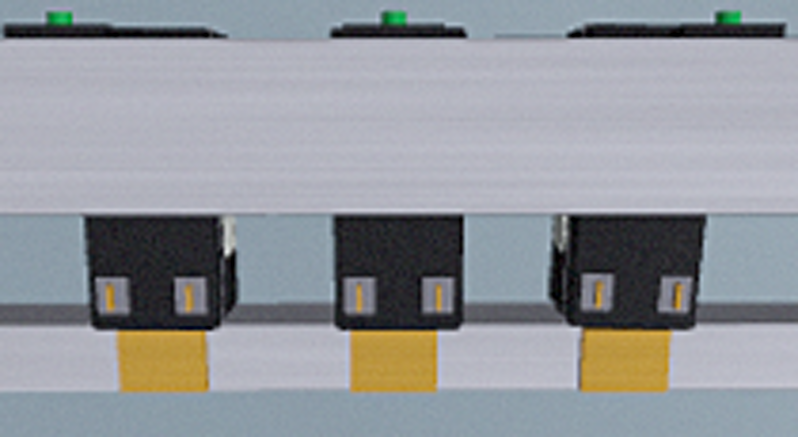

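The wrist view puts the packs' terminal ends against the strip at about rows 168–172, each lined up with its contact. The left pack (right in the picture, about 317,157) shows a yaw of 1–2°, and the mid pack sits about 1.4 mm off centre. I'll trim them from behind the beam with a light grip on the terminal end.

```bash
python3 -m crank '[[0.02,-0.002,0,0],[0.03,-0.002,0,0],[0.025,-0.001,0,0],[0.0066,0,0,0],[0,0,0,0]]' 0.062 >/dev/null; python3 -m crank '[[0,0,0,0],[0,0,0,0]]' >/dev/null; python3 g.py D -8 79.7 44 90
```

```text
t 27.12 W [689.5  91.4 252.3] phi 96.19 | D [-7.8 79.5] phi 89.89 | F [0.7 0.1 0.3] w 0.062
turn -0.0019 rad; after turn: dx 0.0002 dy -0.0002 dz 0.2083 | before turn: dx 0.0002 dy -0.0002
```

```bash
python3 -m crank '[[0,0,0.015,-0.002],[0,0,0.015,0],[0,0,0.015,0],[0,0,0.01,0],[0,0,0,0]]' >/dev/null;python3 -m crank '[[0,0,0.015,0],[0,0,0.015,0],[0,0,0.015,0],[0,0,0.01,0],[0,0,0,0]]' >/dev/null; python3 g.py D -8 79.7 44 90;python3 -m crank '[[0,0,0.015,0],[0,0,0.015,0],[0,0,0.01,0],[0,0,0,0],[0,0,0,0]]' >/dev/null; python3 g.py D -8 79.7 44 90;
```

```text
t 27.95 W [688.7  91.7 139.6] phi 96.30 | D [-8.6 80. ] phi 90.00 | F [ 0.2  0.4 -0.8] w 0.062
turn 0.0000 rad; after turn: dx -0.0003 dy 0.0006 dz 0.0956 | before turn: dx -0.0003 dy 0.0006
t 28.37 W [690.   92.3 102. ] phi 96.36 | D [-7.2 80.4] phi 90.06 | F [0.2 0.4 0.5] w 0.062
turn 0.0011 rad; after turn: dx -0.0007 dy -0.0008 dz 0.0580 | before turn: dx -0.0007 dy -0.0008
```

```bash
python3 -m crank '[[-0.0007,-0.0005,0.01,0],[0,0,0.01,0],[0,0,0.008,0],[0,0,0,0],[0,0,0,0]]' >/dev/null; python3 g.py D -8 79.7 44 90;python3 -m crank '[[0,0,0.01,0],[0,0,0.008,0],[0,0,0.005,0],[0,0,0,0],[0,0,0,0]]' >/dev/null; python3 g.py D -8 79.7 44 90;
```

```text
t 28.78 W [688.8  91.5  72.7] phi 96.35 | D [-8.5 79.7] phi 90.05 | F [ 0.3 -0.1 -0.5] w 0.062
turn 0.0009 rad; after turn: dx -0.0000 dy 0.0005 dz 0.0287 | before turn: dx -0.0000 dy 0.0005
t 29.20 W [689.   91.6  50. ] phi 96.36 | D [-8.3 79.8] phi 90.06 | F [ 0.6  0.3 -0.4] w 0.062
turn 0.0010 rad; after turn: dx -0.0001 dy 0.0003 dz 0.0060 | before turn: dx -0.0001 dy 0.0003
```

No contact on the way in. I'll go down the last few millimetres, grip, then pull gently towards the strip.

```bash
python3 -m crank '[[0,0,0.003,0],[0,0,0.0025,0],[0,0,0,0]]' >/dev/null; python3 -m crank '[[0,0,0,0],[0,0,0,0],[0,0,0,0],[0,0,0,0],[0,0,0,0]]' 0.036 >/dev/null; python3 -m crank '[[0,0,0,0],[0,0,0,0]]' >/dev/null; python3 g.py; for i in 1; do python3 -m crank '[[0,0.0005,0,0],[0,0.0005,0,0]]' >/dev/null; python3 g.py;python3 -m crank '[[0,0.0005,0,0],[0,0.0005,0,0]]' >/dev/null; python3 g.py; done
```

```text
t 30.03 W [689.5  91.7  45.4] phi 96.35 | D [-7.8 79.8] phi 90.05 | F [ 0.3 -0.4  1.2] w 0.043
t 30.20 W [689.5  91.6  45.4] phi 96.34 | D [-7.8 79.8] phi 90.04 | F [-4.  -0.6  3.7] w 0.042
t 30.37 W [689.7  91.7  45.4] phi 96.34 | D [-7.6 79.8] phi 90.04 | F [-4.9  0.2  6.7] w 0.042
```

```bash
for i in 1; do python3 -m crank '[[0,0.001,0,0],[0,0.001,0,0]]' >/dev/null; python3 g.py;python3 -m crank '[[0,0.001,0,0],[0,0.001,0,0],[0,0,0,0]]' >/dev/null; python3 g.py; done
```

```text
t 30.53 W [690.1  91.7  45.4] phi 96.34 | D [-7.2 79.8] phi 90.04 | F [-10.4   1.1   8.9] w 0.043
t 30.78 W [690.2  91.7  45.4] phi 96.34 | D [-7.1 79.7] phi 90.04 | F [-12.7   0.6  10.8] w 0.042
```

```bash
python3 -m crank '[[0,-0.002,0,0],[0,0,0,0]]' >/dev/null; python3 -m crank '[[0,0,0,0],[0,0,0,0],[0,0,0,0]]' 0.062 >/dev/null; python3 g.py; python3 -m crank '[[0,0,-0.01,0],[0,0,-0.015,0],[0,0,-0.015,0],[0,0,-0.02,0],[0,0,-0.02,0]]' >/dev/null; python3 g.py D -8 0 100 90
```

```text
t 31.20 W [693.9  92.4  45. ] phi 96.35 | D [-3.3 80. ] phi 90.05 | F [0.  0.1 0.1] w 0.055
t 31.62 W [693.6  92.1 126.3] phi 96.34 | D [-3.7 79.8] phi 90.04 | F [0.1 0.4 0.1] w 0.062
turn 0.0007 rad; after turn: dx -0.0798 dy -0.0043 dz 0.0263 | before turn: dx -0.0798 dy -0.0044
```

```bash
python3 -m crank '[[-0.02,-0.0044,0,0],[-0.025,0,0,0],[-0.025,0,0,0],[-0.0096,0,0,0],[0,0,0,0]]' >/dev/null; python3 -m crank '[[0,0,0,0],[0,0,0.015,0],[0,0,0.015,0],[0,0,0,0]]' >/dev/null; python3 g.py D -8 0.2 44.5 90
```

```text
t 32.37 W [695.6  13.9  91.8] phi 96.39 | D [-10.2   1.8] phi 90.09 | F [-0.8  0.2 -0.5] w 0.062
turn 0.0016 rad; after turn: dx -0.0016 dy 0.0022 dz 0.0473 | before turn: dx -0.0016 dy 0.0022
```

```bash
python3 -m crank '[[-0.0008,0.001,0,0],[-0.0008,0.001,0.005,0.001],[0,0,0.01,0],[0,0,0,0],[0,0,0,0]]' >/dev/null; python3 g.py D -8 0.2 44.5 90;python3 -m crank '[[0,0,0.01,0],[0,0,0.01,0],[0,0,0.006,0],[0,0,0,0],[0,0,0,0]]' >/dev/null; python3 g.py D -8 0.2 44.5 90
```

```text
t 32.78 W [699.4  11.2  79.5] phi 96.29 | D [-6.8 -1.3] phi 89.99 | F [-0.5  0.3 -0.1] w 0.062
turn -0.0001 rad; after turn: dx 0.0015 dy -0.0012 dz 0.0350 | before turn: dx 0.0015 dy -0.0012
t 33.20 W [699.4  11.   53.2] phi 96.29 | D [-6.8 -1.5] phi 89.99 | F [-0.1 -0.2  0.4] w 0.062
turn -0.0001 rad; after turn: dx 0.0017 dy -0.0012 dz 0.0087 | before turn: dx 0.0017 dy -0.0012
```

```bash
python3 -m crank '[[0.0017,-0.001,0.004,0],[0,0,0.004,0],[0,0,0,0],[0,0,0,0]]' >/dev/null; python3 g.py; python3 -m crank '[[0,0,0,0],[0,0,0,0],[0,0,0,0],[0,0,0,0],[0,0,0,0]]' 0.036 >/dev/null; python3 -m crank '[[0,0,0,0],[0,0,0,0]]' >/dev/null; python3 g.py
```

```text
t 33.53 W [698.5  12.8  46. ] phi 96.30 | D [-7.5  0.4] phi 90.00 | F [ 1.1 -0.1  1.4] w 0.062
t 34.12 W [698.8  12.7  46.4] phi 96.30 | D [-7.2  0.3] phi 90.00 | F [ 0.3 -0.4  0.6] w 0.042
```

```bash
for i in 1; do python3 -m crank '[[0,0.001,0,0],[0,0.001,0,0]]' >/dev/null; python3 g.py;python3 -m crank '[[0,0.001,0,0],[0,0.001,0,0],[0,0,0,0]]' >/dev/null; python3 g.py;python3 -m crank '[[0,0.001,0,0],[0,0.001,0,0],[0,0,0,0]]' >/dev/null; python3 g.py; done
```

```text
t 34.28 W [698.9  12.7  46.3] phi 96.28 | D [-7.1  0.3] phi 89.98 | F [-6.3  1.3  6.6] w 0.042
t 34.53 W [698.9  12.8  46.3] phi 96.25 | D [-7.1  0.3] phi 89.95 | F [-9.6  1.4  8.8] w 0.042
t 34.78 W [699.   12.8  46.3] phi 96.24 | D [-7.   0.4] phi 89.94 | F [-13.6   1.6  11.2] w 0.042
```

```bash
python3 -m crank '[[0,-0.003,0,0],[0,0,0,0]]' >/dev/null; python3 -m crank '[[0,0,0,0],[0,0,0,0],[0,0,0,0]]' 0.062 >/dev/null; python3 g.py; python3 -m crank '[[0,0,-0.01,0],[0,0,-0.015,0],[0,0,-0.015,0],[0,0,-0.02,0],[0,0,-0.02,0]]' >/dev/null; python3 -m crank '[[0,0,0,0],[0,0,0,0]]' >/dev/null; python3 g.py D -8 -79.8 100 90
```

```text
t 35.20 W [702.2  13.2  46.1] phi 96.30 | D [-3.7  0.4] phi 90.00 | F [ 0.  -0.3 -0.2] w 0.055
t 35.78 W [702.9  13.3 128.4] phi 96.29 | D [-3.1  0.4] phi 89.99 | F [ 0.2  1.  -1.4] w 0.062
turn -0.0001 rad; after turn: dx -0.0802 dy -0.0049 dz 0.0284 | before turn: dx -0.0802 dy -0.0049
```

```bash
python3 -m crank '[[-0.02,-0.004,0,0],[-0.025,0,0,0],[-0.025,0,0,0],[-0.0102,0,0,0],[0,0,0,0]]' >/dev/null; python3 -m crank '[[0,0,0,0],[0,0,0.015,0],[0,0,0.015,0],[0,0,0,0],[0,0,0,0]]' >/dev/null;python3 -m crank '[[0,0,0,0],[0,0,0,0]]' >/dev/null; python3 g.py D -7.5 -79.8 45 90
```

```text
t 36.78 W [707.2 -66.4  97.4] phi 96.35 | D [ -7.5 -79.3] phi 90.05 | F [-0.2 -0.1  0.2] w 0.062
turn 0.0008 rad; after turn: dx -0.0005 dy 0.0000 dz 0.0524 | before turn: dx -0.0005 dy 0.0000
```

```bash
python3 -m crank '[[-0.0005,0,0.01,0],[0,0,0.01,0],[0,0,0.01,0],[0,0,0.01,0],[0,0,0.006,0]]' >/dev/null; python3 -m crank '[[0,0,0.003,0],[0,0,0.003,0],[0,0,0,0],[0,0,0,0]]' >/dev/null; python3 g.py; python3 -m crank '[[0,0,0,0],[0,0,0,0],[0,0,0,0],[0,0,0,0],[0,0,0,0]]' 0.036 >/dev/null; python3 -m crank '[[0,0,0,0],[0,0,0,0]]' >/dev/null; python3 g.py
```

```text
t 37.53 W [706.7 -67.6  44.4] phi 96.29 | D [ -8.2 -80.4] phi 89.99 | F [ 0.3  0.7 -0. ] w 0.062
t 38.12 W [706.9 -67.8  44.7] phi 96.30 | D [ -8.  -80.6] phi 90.00 | F [ 0.3 -0.6  1. ] w 0.042
```

```bash
for i in 1; do python3 -m crank '[[0,0.001,0,0],[0,0.001,0,0]]' >/dev/null; python3 g.py;python3 -m crank '[[0,0.001,0,0],[0,0.001,0,0],[0,0,0,0]]' >/dev/null; python3 g.py;python3 -m crank '[[0,0.001,0,0],[0,0.001,0,0],[0,0,0,0]]' >/dev/null; python3 g.py; done
```

```text
t 38.28 W [707.  -67.7  44.6] phi 96.28 | D [ -7.9 -80.6] phi 89.98 | F [-5.1 -1.5  6.7] w 0.042
t 38.53 W [707.  -67.7  44.6] phi 96.25 | D [ -7.8 -80.5] phi 89.95 | F [-7.6 -0.6  8.1] w 0.042
t 38.78 W [707.1 -67.7  44.6] phi 96.22 | D [ -7.7 -80.5] phi 89.92 | F [-12.4   0.2  11.4] w 0.043
```

Home as well. Now I'll release, rise and check.

```bash
python3 -m crank '[[0,-0.003,0,0],[0,0,0,0]]' >/dev/null; python3 -m crank '[[0,0,0,0],[0,0,0,0],[0,0,0,0]]' 0.062 >/dev/null; python3 g.py; python3 -m crank '[[0,0,-0.01,0],[0,0,-0.02,0],[0,0,-0.03,0],[0,0,-0.035,0],[0,0,-0.035,0]]' >/dev/null; python3 -m crank '[[0.02,0,-0.03,0],[0.03,0,-0.03,0],[0.03,0,-0.015,0],[0,0,0,0],[0,0,0,0]]' >/dev/null;  python3 -m crank '[[0,0,0,0],[0,0,0,0]]' >/dev/null; python3 g.py;  python3 -c "
from h import *; snap('wrist','w20'); snap('scene','s20')
a=cv2.imread('pics/w20.png')[85:200,150:360]; cv2.imwrite('pics/w20z.png',cv2.resize(a,None,fx=3.8,fy=3.8,interpolation=2))"; python3 con.py w20
```

```text
t 39.20 W [709.8 -66.9  43.8] phi 96.29 | D [ -5.  -80.1] phi 89.99 | F [ 0.6  0.7 -0.4] w 0.055
t 40.20 W [700.3  11.  247.3] phi 96.25 | D [-5.9 -1.6] phi 89.95 | F [ 0.1  0.  -0.4] w 0.062
contact [180 174  24  17 371] x 1.8..22.1 y -94.3..-65.4 mid -79.6 z 45.8
contact [242 175  23  16 366] x 1.9..22.1 y -14.3..14.4 mid -0.1 z 45.9
contact [303 174  24  17 373] x 1.2..22.1 y 64.9..94.2 mid 79.5 z 46.1
-80 x[-45,-25] y -99.9..-58.0 mid -79.0; -80 x[-25,-12] y -100.0..-58.0 mid -79.0; -80 x[-8,4] y -99.8..-58.0 mid -78.9; side -1 xmax -0.4 side 1 xmax -1.8 
0 x[-45,-25] y -18.7..22.5 mid 1.9; 0 x[-25,-12] y -18.9..22.7 mid 1.9; 0 x[-8,4] y -19.0..22.8 mid 1.9; side -1 xmax -0.3 side 1 xmax -0.5 
80 x[-45,-25] y 59.3..102.0 mid 80.7; 80 x[-25,-12] y 59.2..101.8 mid 80.5; 80 x[-8,4] y 59.1..101.4 mid 80.2; side -1 xmax -1.7 side 1 xmax -0.2 
strip y -150 [ 0.4 22.7]
strip y -120 [ 0.1 22.9]
strip y -40 [ 0.5 22.9]
strip y 40 [ 0.5 22.8]
strip y 120 [ 0.4 22.9]
strip y 150 [ 0.7 22.9]
```

View pics/w20z.png

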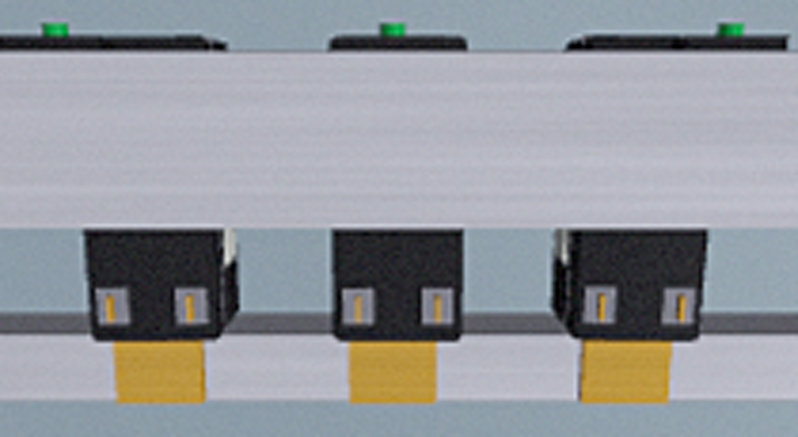

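View pics/s20.png

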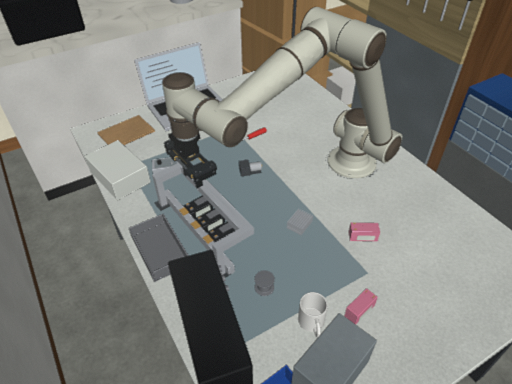

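Left and right sit within about 1 mm of their contacts. The mid pack is still about 2 mm to the +y side, judged against its contact in the same picture, so I'll trim it once more.

```bash
python3 -m crank '[[0,-0.0015,0.02,0],[0,0,0.035,0],[0,0,0.035,0],[0,0,0.03,0],[0,0,0.02,0]]' >/dev/null; python3 -m crank '[[0,0,0,0],[0,0,0,0],[0,0,0,0],[0,0,0,0]]' >/dev/null; python3 g.py D -7.5 -1.6 45 90
```

```text
t 41.05 W [700.8  11.4 111.1] phi 96.29 | D [-5.4 -1.2] phi 89.99 | F [ 0.  -0.7  0.6] w 0.062
turn -0.0002 rad; after turn: dx -0.0004 dy -0.0021 dz 0.0661 | before turn: dx -0.0004 dy -0.0021
```

```bash
python3 -m crank '[[-0.0004,-0.0015,0.01,0],[0,0,0.015,0],[0,0,0.012,0],[0,0,0.01,0],[0,0,0.006,0]]' >/dev/null; python3 -m crank '[[0,0,0.005,0],[0,0,0.005,0],[0,0,0,0],[0,0,0,0],[0,0,0,0]]' >/dev/null; python3 g.py D -7.5 -1.6 45 90
```

```text
t 41.88 W [698.3  11.1  46.2] phi 96.30 | D [-7.9 -1.3] phi 90.00 | F [ 1.1 -0.2 -0.6] w 0.062
turn 0.0000 rad; after turn: dx -0.0003 dy 0.0004 dz 0.0012 | before turn: dx -0.0003 dy 0.0004
```

```bash
python3 -m crank '[[-0.0003,0,0,0],[0,0,0,0],[0,0,0,0],[0,0,0,0],[0,0,0,0]]' 0.036 >/dev/null; python3 -m crank '[[0,0,0,0],[0,0,0,0]]' >/dev/null; python3 g.py;  python3 -m crank '[[0,0.001,0,0],[0,0.001,0,0],[0,0,0,0]]' >/dev/null; python3 g.py;python3 -m crank '[[0,0.001,0,0],[0,0.001,0,0],[0,0.001,0,0],[0,0,0,0]]' >/dev/null; python3 g.py
```

```text
t 42.47 W [698.   11.3  46. ] phi 96.30 | D [-8.1 -1. ] phi 90.00 | F [-1.5  4.4  3.1] w 0.042
t 42.72 W [698.1  11.2  46. ] phi 96.30 | D [-8.  -1.1] phi 90.00 | F [-5.7  3.5  5.8] w 0.042
t 43.05 W [698.3  11.2  45.9] phi 96.32 | D [-7.9 -1.1] phi 90.02 | F [-10.9   4.3   9.7] w 0.042
```

```bash
python3 -m crank '[[0,-0.003,0,0],[0,0,0,0]]' >/dev/null; python3 -m crank '[[0,0,0,0],[0,0,0,0],[0,0,0,0]]' 0.062 >/dev/null; python3 g.py; python3 -m crank '[[0,0,-0.01,0],[0,0,-0.02,0],[0,0,-0.03,0],[0,0,-0.035,0],[0,0,-0.035,0]]' >/dev/null; python3 -m crank '[[0,0,-0.035,0],[0,0,-0.03,0],[0,0,0,0],[0,0,0,0],[0,0,0,0]]' >/dev/null;  python3 g.py;  python3 -c "
from h import *; snap('wrist','w21')
a=cv2.imread('pics/w21.png')[85:200,150:360]; cv2.imwrite('pics/w21z.png',cv2.resize(a,None,fx=3.8,fy=3.8,interpolation=2))"; python3 con.py w21
python3 -m crank '[[0,-0.03,-0.01,0],[0,-0.04,0,0],[0,-0.04,0,0],[0,-0.04,0,0],[0,-0.03,0,0]]' >/dev/null;python3 -m crank '[[0,-0.03,-0.01,0],[0,-0.03,0,0],[0,0,0,0],[0,0,0,0]]' >/dev/null; python3 pk.py top t21;python3 pk.py scene s21
```

```text
t 43.47 W [700.1  10.4  45.4] phi 96.28 | D [-6.2 -2.1] phi 89.98 | F [-0.4  0.6  0.2] w 0.055
t 44.30 W [699.5  10.7 240.6] phi 96.26 | D [-6.7 -1.7] phi 89.96 | F [-0.1 -0.2 -0.7] w 0.062
contact [179 176  24  17 401] x 1.3..22.5 y -94.3..-65.4 mid -79.6 z 45.8
contact [242 176  23  17 389] x 1.2..22.5 y -14.2..14.0 mid -0.1 z 46.0
contact [304 176  24  17 396] x 1.3..22.6 y 65.0..94.0 mid 79.4 z 46.1
-80 x[-45,-25] y -100.2..-58.1 mid -79.2; -80 x[-25,-12] y -99.9..-58.0 mid -79.0; -80 x[-8,4] y -101.1..-58.0 mid -79.5; side -1 xmax -1.1 side 1 xmax -1.0 
0 x[-45,-25] y -19.6..20.7 mid 0.5; 0 x[-25,-12] y -19.8..20.9 mid 0.5; 0 x[-8,4] y -21.4..21.0 mid -0.2; side -1 xmax -1.2 side 1 xmax -1.2 
80 x[-45,-25] y 59.4..102.0 mid 80.7; 80 x[-25,-12] y 59.0..101.8 mid 80.4; 80 x[-8,4] y 58.9..101.9 mid 80.4; side -1 xmax -1.1 side 1 xmax -1.1 
strip y -150 [ 1.1 23.1]
strip y -120 [ 1.1 23.2]
strip y -40 [ 1.  23.1]
strip y 40 [ 1.2 23.3]
strip y 120 [ 1.3 23.1]
strip y 150 [ 1.2 23.2]
W [820.9  19.3] [ 56.5 214.4] ang -89.8 D [114.9  -6.6] ang -96.1 px [220  86  61  17]
W [711.9 -68.3
[... 205 characters left out ...]
88.3 px [246 124  13  10]
W [630.4 328.9] [60.5 61.8] ang -66.9 D [-40.5 322.1] ang -73.2 px [152 138  19  17]
W [ 413.3 -175.7] [49.  39.6] ang 70.1 D [-311.7 -155.6] ang 63.8 px [297 203  17  14]
W [ 415.  -173.1] [57.8 39.9] ang 69.3 D [-309.7 -153.3] ang 63.0 px [238 159  12  11]
W [674.9 -70.1] [84.1 50.8] ang 6.6 D [-40.1 -79.4] ang 0.3 px [184 195  25  18]
W [666.5   9.2] [83.4 49.8] ang 6.9 D [-39.7   0.4] ang 0.6 px [195 208  26  18]
W [811.4  16.1] [ 31.3 215.5] ang -89.8 D [105.   -8.7] ang -96.1 px [155 214  33  42]
W [658.1  90.6] [86.8 46.9] ang 4.9 D [-39.1  82.2] ang -1.4 px [207 222  28  20]
W [630.1 331.6] [61.4 63.3] ang -13.9 D [-40.5 324.8] ang -20.2 px [254 270  21  18]
```

View pics/w21z.png

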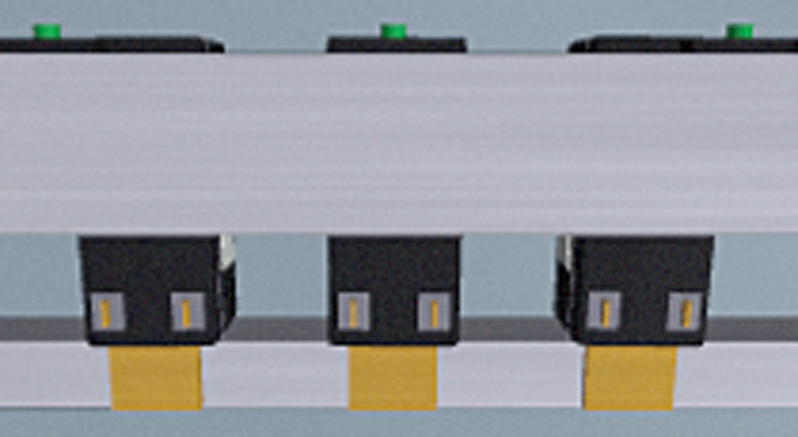

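View pics/s21.png

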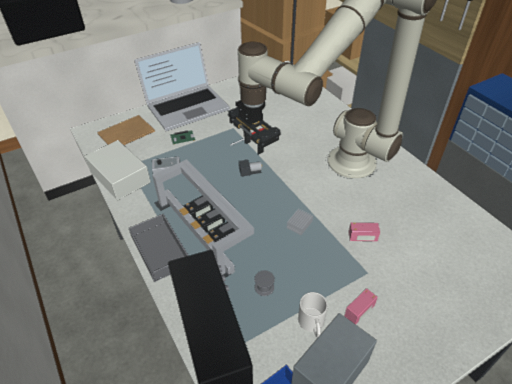

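All three packs are home, square and centred, and the arm is clear of everything. Handing in.

```bash
python3 -c "
from station import sense,finish_job
s=sense();print(s['time_s'],s['tcp_pos'],abs(s['joint_velocities']).max(),s['wrist_force']);print(finish_job())"
```

```text
45.2 [ 0.46157041 -0.01537532  0.26010759] 1.2549985907878034 [0.34242591 0.08249704 0.12125233]
the job is handed in; nothing more can be done
None
```

All three black batteries are in an even row under the beam, each against the stop strip in front of its own brass contact. The job was handed in at 45.2 s, with the arm clear of everything.

**How:**
- I gripped each battery by its sides, dragged it along the bench into line and squared it to the station.
- The upright gripper could not follow under the beam. So I pushed each one from behind with nearly closed fingers, stopped short of the beam, and let it slide the last few centimetres into the strip.
- Then, from behind the beam, I gripped each terminal end lightly, straightened it and pulled it against the strip. The pull met about 11–14 N with almost no movement. The middle one needed a second small correction sideways.

**Last checks:**
- **Centring:** measured against the contacts in the same wrist picture, the batteries sit about 0.5 to 1 mm off centre (right and middle 0.5, left 1.0).
- **Squareness:** the last wrist picture shows no measurable yaw.
- **Seating:** that picture shows all three end faces level, about 2 mm short of the strip edge. That gap is within the calibration error, and the firm resistance to pulling says they are home.
- **Disagreements between cameras:** the scene camera puts the left battery at about +82 mm and 1.4° off. The partly hidden top view gives positions 1–2 mm different and yaw a few degrees off. I relied on the wrist view.
- **Other objects:** the spool and gear motor measured the same as at the start, to about 2 mm. The rest I only compared by eye, and nothing looks moved.

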